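# Clamp the tool caddy down and fill it

## Task

Tighten the caddy's clamp nut clockwise to its stop with the ratchet wrench, swinging the wrench back and forth and not touching the nut with the gripper. Once the nut is tight, stand every driver that lies in the green sloping rack upright in the caddy's cups, blade down, and leave the wrench lying flat on its black mat again. Leave the other things on the bench alone.

Things in the scene. Friction and masses are not known exactly. Their poses are not given: they have to be found in the camera images.
- nut (a joint): Clamp nut: brass crown ring 72 mm across with 12 upright teeth, vertical axis, on the caddy's base. Value in rad, grows as it turns clockwise seen from above (tightening); starts at 0 to 0.8, hard stop at 3.6 (tight: 3.4 or more). Takes about 0.5 N m to turn and stays where left. A red pointer on its rim meets the fixed white block (caddy's +x side) when tight.
- nut_seat (a point): Point on the nut's axis at the steel shoulder the wrench's head sits on, 45 mm above the table. A steel stud, 18 mm in diameter, rises 34 mm above it, its last 12 mm tapering to 8 mm. The tops of the brass teeth lie 2 mm below this point, 22 to 34 mm from the axis. Axes as the caddy's.
- caddy: Tool caddy, fixed: base plate with the nut near one end and a row of three cups. Origin on the table under the nut's axis; -x is its side towards the robot, z up; the cups stand in a row towards -y, 80, 155 and 230 mm from the nut's axis.
- cell0 (a point): Cup 0 of the caddy (nearest the nut): centre of its mouth, 106 mm above the table. Upright square cup, 40 mm wide inside, 46 outside, its floor 97 mm below this point. Axes as the caddy's. Any cup will do for any driver.
- cell1 (a point): Cup 1 of the caddy (middle): centre of its mouth, 106 mm above the table. Upright square cup, 40 mm wide inside, 46 outside, its floor 97 mm below this point. Axes as the caddy's. Any cup will do for any driver.
- cell2 (a point): Cup 2 of the caddy (farthest from the nut): centre of its mouth, 106 mm above the table. Upright square cup, 40 mm wide inside, 46 outside, its floor 97 mm below this point. Axes as the caddy's. Any cup will do for any driver.
- wrench_head (a point): Ratchet wrench: centre of the hole in its steel head, at the level of its underside. Head 76 mm across, 20 mm high, through hole 22 mm. Axis x points along the handle, z up the right way up. Seated on the nut, the stud is through the hole and this point meets nut_seat; it may be lowered on at any angle.
- wrench_grip (a point): Centre of the wrench's blue plastic handle, 140 mm from the hole's axis and 12 mm above the underside; handle 22 mm wide with flat sides, 24 mm high, from 80 to 205 mm from the axis. Axes as wrench_head. It starts lying on the mat.
- wrench: The wrench as a whole (about 300 g, 243 mm long), origin as wrench_head. Two spring pawls under the head drive the nut when the seated wrench swings clockwise seen from above, and slip over the teeth when it swings back anticlockwise, catching again every 30 degrees. Pressing down hard drags the nut back; ease it back a few degrees to free the pawls before lifting it off.
- mat_centre (a point): Centre of the top of the black rubber mat (fixed, 150 mm along its x, 290 mm along its y, 3 mm high) on which the wrench starts and must end: the hole and the middle of the handle both over the mat.
- rack: Fixed rack with three lanes 75 mm apart along its y, origin on the table under its middle. In each lane a driver leans at 45 degrees, handle up and towards the rack's +x, on two green strips (21 mm wide in all, narrower than the handle), its blade's tip against a low stop.
- driver_red_mid (a point): Middle of the handle of the red-handled driver, 50 mm from the handle's end, 140 mm from the blade's tip. Straight tool, 190 mm, 80 g: round handle 24 mm in diameter, 100 mm long; round blade 8 mm in diameter, 90 mm long. Axis z points from blade to handle's end. Starts in a lane of the rack. May be absent (None).
- driver_yellow_mid (a point): Middle of the handle of the yellow-handled driver, 50 mm from the handle's end, 140 mm from the blade's tip. Straight tool, 190 mm, 80 g: round handle 24 mm in diameter, 100 mm long; round blade 8 mm in diameter, 90 mm long. Axis z points from blade to handle's end. Starts in a lane of the rack. May be absent (None).
- driver_white_mid (a point): Middle of the handle of the white-and-blue-handled driver, 50 mm from the handle's end, 140 mm from the blade's tip. Straight tool, 190 mm, 80 g: round handle 24 mm in diameter, 100 mm long; round blade 8 mm in diameter, 90 mm long. Axis z points from blade to handle's end. Starts in a lane of the rack. May be absent (None).
- driver_red: The red driver; origin at the blade's tip, axes as driver_red_mid. May be absent (None).
- driver_yellow: The yellow driver; origin at the blade's tip, axes as driver_yellow_mid. May be absent (None).
- driver_white: The white driver; origin at the blade's tip, axes as driver_white_mid. May be absent (None).
- bottle: Drink bottle, 66 mm in diameter, 200 mm high, origin under its centre. Leave alone.
- solder_spool: Solder spool, 60 mm in diameter, 46 mm high, origin under its centre. Leave alone.
- meter: Yellow multimeter lying on its back, 150 x 75 x 34 mm, origin under its centre. Leave alone.
- parts_box: Clear parts box, 140 x 100 x 40 mm, origin under its centre. Leave alone.
- mug: Blue mug, 80 mm in diameter, 90 mm high, origin under its centre. Leave alone.
Things that resemble listed ones, but are neither listed nor needed, are in the scene too. Of the things shaped like the wrench, the bare steel one is meant. There is more than one size of the driver_red; the job needs the larger.

How it is judged:
By the outcome, as a careful person would: the job done as asked, in the order asked, and still so for the second after the job is handed in, with the robot touching nothing.
Of driver_red, driver_yellow, driver_white only 2 to 3 are there at a start; the rules pass over those that are not, and their reading is None.
At some moment in a run one of wrench may be knocked a few centimetres aside while the robot is not near it.
It also fails if it takes over 208 s, if anything falls off the work surface, if the arm or the gripper's body presses on something with over 40 N, if the wrist force passes 120 N, or if a joint passes its speed limit or range.

## Robot

A 6-joint arm with a two-finger parallel gripper is mounted at the origin on the work surface. World frame = base frame: x ahead of the robot, y to its left, z up, the work surface at z = 0. Lengths are in mm, angles in rad, forces in N, time in s.
With the tool pointing down it reaches from about 325 to 775 mm from the base axis. Payload 5.5 kg.
Tool frame: the origin (TCP) lies midway between the tips of the shut fingers; the grasp point (between the pads) lies 19 mm behind it; z points along the fingers, y is the line along which they close (so a half turn about z gives the same grasp; the last joint's range is limited). The gripper opens to 88 mm and grips with 3 to 60 N. Pads are 20 mm wide; open, the fingers measure 115 mm over their backs; the gripper's body (75 mm by 178 mm) begins 61 mm behind the grasp point.
Start: joints at [-1.308, 0.091, 1.231, -0, 1.82, -0.057], TCP at [188.626, -569.593, 222.631] pointing down, gripper open.
Joint ranges: [-2.87, 2.87], [-0.86, 2.18], [0.17, 2.46], [-1.51, 4.65], [0.06, 2.69], [-2.65, 2.65]. Speed limits (rad/s): [2.57, 2.57, 3.01, 3.14, 3.14, 3.14].

## Interface

Orientations are given as a unit quaternion [w, x, y, z].
In Python, from workcell import * gives the robot as it stands. The module is installed in compiled form; this text tells all that it offers.
- The arm moves only by the tool jog_arm, never from a script. Its argument "commands" is a list of rows, each a list of 7 numbers: the opening, from 0 (shut) to 1 (fully open), then the shift along the tool's x, y, z in m, then the turn, a rotation vector about the tool's x, y, z in degrees. In form: [[grip, x, y, z, rx, ry, rz], ...]. A call has 1 to 12 rows; each row is the pose to reach, as a shift and turn from the pose commanded when the call began, along the tool's axes at that moment; what a row does not reach only later rows make up. A row lasts 1/8 s, in which the tool goes at most 62.5 mm and 10.7 degrees, less where a joint would pass 70% of its speed; a pose out of reach is approached as far as the arm can. A call with a gripper value outside its range is refused whole. The fingers move at their own pace and stop on an object; the grip force is fixed at half the most. Time passes only in rows, so rows that repeat a pose let the fingers close. It gives the time, the measured TCP pose, the force, the opening and the grip force at its end, in the units of the state.
- observe(): the state, without advancing time (a new reading comes with each control period).
- camera(name): name is "scene" or "top" or "wrist"; returns a dict with "color" (420x560x3 uint8, blue, green, red), "K" (3x3 intrinsics, pixels), "rvec" (rotation vector, rad) and "tvec" (3), from world to camera coordinates, as OpenCV has them. Camera axes: x right, y down, z forward; pixel columns grow to the right and rows downward; lengths in mm; the calibration is good to about 2 mm. The wrist camera is an equidistant fisheye: a pixel r from the principal point sees the ray r / f radians off the axis. A picture is of the moment at which its call begins. There is no depth.
- close_job(): hands the job in; it is judged then, once.
The state is a dict: "t": time; "joint_pos": joint angles; "dq": joint speeds; "tau": joint torques, N m; "tcp_pos": TCP position; "orientation": TCP orientation; "wrist_force": force on the tool from outside, world axes, zero at the start; "moment": the same for the moment, N m; "opening": finger opening in mm; "gripper_force": force on a finger pad.
Only numpy, scipy, OpenCV 4.12 (cv2) and the standard library are available. Lean on these libraries where they do the work, as an engineer would, in place of code of your own. Each camera call takes 0.05 s, during which the arm holds its last target. There are 200 camera calls.

## Working session

There is one attempt and no reset: what is moved stays moved. The work goes in short steps, Python scripts to look and compute and a tool call to move; the robot and the scene stay as the last step left them, time stands still between calls to the robot, and variables do not carry over. Pictures are saved under pics/ and viewed, at most 14 in all, crops included, and the job is handed in when it is done.

Besides the shell and the picture viewer there is one more tool, called as name(argument=value, ...), one argument or row to a line, values as JSON. jog_arm: Moves the arm, as the interface text tells. Its arguments: {"type":"object","properties":{"commands":{"type":"array"}},"required":["commands"]}

```bash
mkdir -p pics; cat > h.py <<'E'
from workcell import *
import numpy as np, cv2
from scipy.spatial.transform import Rotation as R
def ray(c,px):
    K=c["K"];Rm=cv2.Rodrigues(np.array(c["rvec"],float))[0];t=np.array(c["tvec"],float).ravel()
    x=(px[0]-K[0][2])/K[0][0];y=(px[1]-K[1][2])/K[1][1]
    if c.get("fish"):
        r=np.hypot(x,y);s=np.sin(r)/r if r>1e-9 else 1;d=np.array([x*s,y*s,np.cos(r)])
    else: d=np.array([x,y,1.])
    return -Rm.T@t,Rm.T@d
def onz(c,px,z):
    o,d=ray(c,px);return o+d*(z-o[2])/d[2]
def two(c1,p1,c2,p2):
    o1,d1=ray(c1,p1);o2,d2=ray(c2,p2)
    s=np.linalg.lstsq(np.c_[d1,-d2],o2-o1,rcond=None)[0]
    a=o1+s[0]*d1;b=o2+s[1]*d2;return (a+b)/2,np.linalg.norm(a-b)
def proj(c,p):
    Rm=cv2.Rodrigues(np.array(c["rvec"],float))[0];q=Rm@np.array(p,float)+np.array(c["tvec"],float).ravel();K=c["K"]
    if c.get("fish"):
        th=np.arctan2(np.hypot(q[0],q[1]),q[2]);n=np.hypot(q[0],q[1]);x,y=q[0]/n*th,q[1]/n*th
    else: x,y=q[0]/q[2],q[1]/q[2]
    return np.array([K[0][0]*x+K[0][2],K[1][1]*y+K[1][2]])
def cam(n):
    c=dict(camera(n));c["fish"]=n=="wrist";return c
def rel(p,yaw=None,Rt=None):
    "TCP target (mm) -> shift in tool axes (m) and rotvec deg; yaw: world angle of tool y-axis w/ tool down"
    s=observe();q=s["orientation"];Rc=R.from_quat([q[1],q[2],q[3],q[0]])
    sh=Rc.inv().apply(np.array(p)-np.array(s["tcp_pos"]))/1000
    if Rt is None and yaw is not None:
        best=None
        for k in (0,np.pi):
            y=np.array([np.cos(yaw+k),np.sin(yaw+k),0]);z=np.array([0,0,-1.]);x=np.cross(y,z)
            r=R.from_matrix(np.c_[x,y,z]);m=(Rc.inv()*r).magnitude()
            if best is None or m<best[0]: best=(m,r)
        Rt=best[1]
    rv=(Rc.inv()*Rt).as_rotvec(degrees=True) if Rt is not None else np.zeros(3)
    return np.round(sh,4),np.round(rv,1)
E
python3 - <<'E'
from h import *
for n in("scene","top","wrist"):
    c=cam(n);cv2.imwrite(f"pics/{n}0.png",c["color"]);o,d=ray(c,(280,210));print(n,o.round(),(d/np.linalg.norm(d)).round(2),c["K"][0][0])
np.save("x.npy",0)
s=observe();print(s["tcp_pos"],s["orientation"],s["wrist_force"],s["t"])
E
```

```text
scene [1405. -208.  737.] [-0.84  0.17 -0.52] 390.9243145752051
top [ 361.  -27. 1095.] [ 0.1   0.01 -0.99] 413.49523717815447
wrist [ 264. -545.  385.] [-0.28 -0.07 -0.96] 325.19226210127806
[ 188.5697194  -569.35813856  221.75519855] [-7.65930728e-04  9.87243327e-01  1.59216901e-01 -7.07960469e-05] [-0.61177866 -0.55192768  0.1323399 ] 0.15
```

View pics/top0.png

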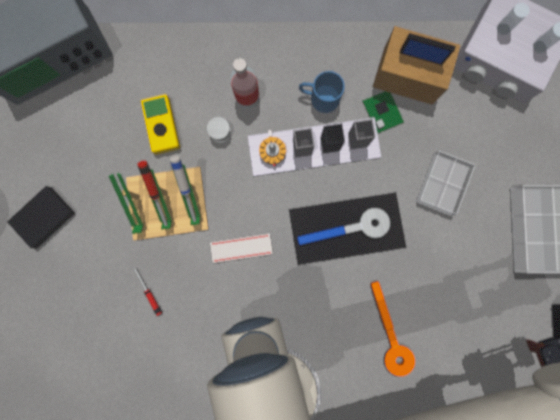

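View pics/scene0.png

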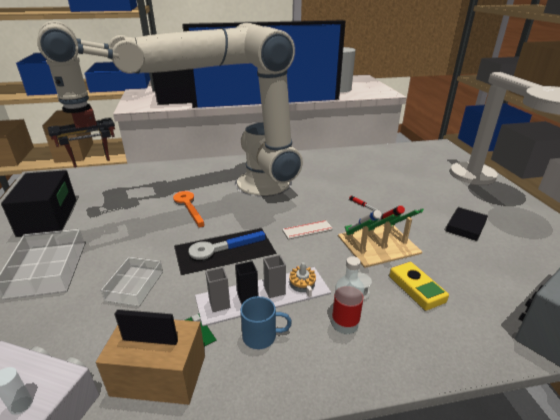

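The top view shows the nut at about (272,150), cups at (303,143), (333,137) and (363,131), and the steel wrench on the mat with its head at (375,223) and handle at (322,235). In the rack, red is in the middle lane and white in the right lane; the left lane is empty, so there is no yellow driver. The scene view agrees.

```bash
python3 - <<'E'
from h import *
c=cam("top");im=c["color"]
crop=cv2.resize(im[110:270,100:410],None,fx=2.55,fy=2.55,interpolation=cv2.INTER_CUBIC);cv2.imwrite("pics/topc.png",crop)
hsv=cv2.cvtColor(im,cv2.COLOR_BGR2HSV)
def cc(m,box):
    x0,y0,x1,y1=box;mm=np.zeros_like(m);mm[y0:y1,x0:x1]=m[y0:y1,x0:x1]
    k=max(cv2.findContours(mm,0,1)[0],key=cv2.contourArea);return cv2.minAreaRect(k),cv2.contourArea(k)
print("handle",r:=cc(cv2.inRange(hsv,(100,120,60),(130,255,255)),(285,190,410,265)))
print("  ",onz(c,r[0][0],15+12))
print("head",r:=cc(cv2.inRange(hsv,(0,0,130),(180,70,255)),(355,200,400,245)));print("  ",onz(c,r[0][0],23))
print("mat",r:=cc(cv2.inRange(hsv,(0,0,0),(180,255,45)),(280,185,415,270)));print("  ",onz(c,r[0][0],3),[onz(c,p,3)[:2].round() for p in cv2.boxPoints(r[0])])
print("base",r:=cc(cv2.inRange(hsv,(0,0,190),(180,60,255)),(240,110,390,180)));print("  ",onz(c,r[0][0],5))
print("nut",r:=cc(cv2.inRange(hsv,(8,110,90),(28,255,255)),(250,130,295,170)));print("  ",onz(c,r[0][0],43))
print("rackbase",r:=cc(cv2.inRange(hsv,(8,50,120),(28,200,255)),(100,150,225,245)));print("  ",onz(c,r[0][0],5))
for p in((303,143),(333,137),(363,131)):print("cup",onz(c,p,106))
E
```

```text
handle (((320.52459716796875, 235.22950744628906), (10.421289443969727, 47.983741760253906), 76.75948333740234), 431.0)
   [ 402.6252699  -116.93176952   27.        ]
head (((373.362060546875, 221.84481811523438), (32.49668502807617, 28.782777786254883), 21.801410675048828), 683.0)
   [ 437.84070742 -254.06259013   23.        ]
mat (((343.0500183105469, 237.15000915527344), (2.2135939598083496, 5.692099571228027), 71.56504821777344), 4.0)
   [ 398.69121711 -178.11895934    3.        ] [array([ 399., -170.]), array([ 404., -184.]), array([ 398., -186.]), array([ 394., -172.])]
base (((272.196533203125, 150.97378540039062), (42.42455291748047, 44.803497314453125), 82.40535736083984), 1621.0)
   [629.27043224   9.57793918   5.        ]
nut (((272.5, 150.0), (26.0, 25.0), 90.0), 509.5)
   [622.4932966    7.52912177  43.        ]
rackbase (((166.24203491210938, 203.08612060546875), (64.88719177246094, 77.22686004638672), 82.03038787841797), 2721.5)
   [487.87234071 291.52545938   5.        ]
cup [624.19262573 -68.86037821 106.        ]
cup [ 639.06412231 -141.9893024   106.        ]
cup [ 653.93839556 -215.13188055  106.        ]
```

View pics/topc.png

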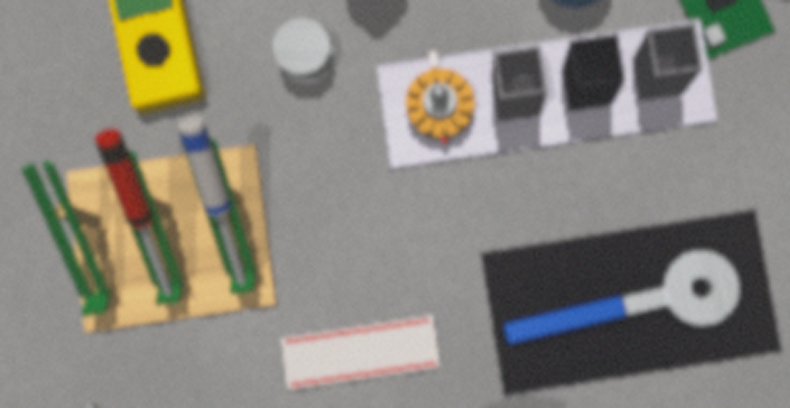

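The middle cup's mouth is solid black, so it may be blocked. Cups 0 and 2 look open, and only two drivers (red and white) are present. The red pointer is on the nut's robot side, so it needs about half a turn clockwise.

```bash
python3 - <<'E'
from h import *
c=cam("top");s=cam("scene")
f=lambda x,y:(100+x/2.55,110+y/2.55)
print("spool",onz(c,f(302,46),46),"bottle",onz(c,(240,65),200),onz(c,(245,100),0))
print("red end",onz(c,f(108,138),140),"red ferrule",onz(c,f(143,222),70),"tip",onz(c,f(170,297),10))
print("white end",onz(c,f(192,124),140),"fer",onz(c,f(220,212),70),"tip",onz(c,f(240,287),10))
print("pointer",onz(c,f(445,148),40),"stud top",onz(c,f(440,92),79), "block",onz(c,f(433,57),30))
for n,q in(("c0",[(497,52),(541,48),(543,88),(500,95)]),("c1",[(568,42),(620,38),(620,76),(568,80)]),("c2",[(650,30),(697,25),(697,66),(648,70)])):
    print(n,onz(c,np.mean([f(*p) for p in q],0),106))
print("mat",[onz(c,f(*p),3)[:2].round() for p in((484,254),(754,211),(779,350),(505,393))])
print("headhole",onz(c,f(702,288),23),"handle ends",onz(c,f(506,332),27),onz(c,f(624,306),27))
q=np.array([[402.6,-116.9],[437.8,-254.]]);d=(q[0]-q[1]);d/=np.linalg.norm(d);h=np.arctan2(d[1],d[0]);print(np.degrees(h))
g=q[1]+105*d;print(g,rel([*g,120],h+np.pi/2))
E
```

```text
spool [680.08075493 148.61790771  46.        ] bottle [778.56086119  76.61428182 200.        ] [772.41632779  84.84463051   0.        ]
red end [564.61195503 311.39304968 140.        ] red ferrule [495.50603895 298.6325223   70.        ] tip [425.14385942 287.14800635  10.        ]
white end [577.77245522 233.66721464 140.        ] fer [505.54642564 222.70904521  70.        ] tip [435.70835162 214.62872988  10.        ]
pointer [575.64941413   2.17802869  40.        ] stud top [623.5618811    6.27596197  79.        ] block [673.11020553  15.30697739  30.        ]
c0 [637.27956564 -71.36948483 106.        ]
c1 [ 648.6969012  -141.92608924  106.        ]
c2 [ 659.61339046 -217.45794933  106.        ]
mat [array([471., -38.]), array([ 517., -319.]), array([ 373., -341.]), array([328., -60.])]
headhole [ 435.00867984 -258.99607736   23.        ] handle ends [389.65717863 -60.01112984  27.        ] [ 416.29200701 -179.25086985   27.        ]
104.3994914869291
[ 411.68846447 -152.29853633] (array([ 0.3429, -0.3259,  0.1025]), array([ -0. ,  -0. , -86.1]))
```

jog_arm(
  commands=[
    [1,0.17,-0.16,0,0,0,-43],
    [1,0.34,-0.326,0.05,0,0,-86],
    [1,0.34,-0.326,0.1,0,0,-86],
    [1,0.34,-0.326,0.1,0,0,-86],
    [1,0.34,-0.326,0.1,0,0,-86],
    [1,0.34,-0.326,0.1,0,0,-86],
    [1,0.34,-0.326,0.1,0,0,-86],
    [1,0.34,-0.326,0.1,0,0,-86],
    [1,0.34,-0.326,0.1,0,0,-86],
    [1,0.34,-0.326,0.1,0,0,-86],
    [1,0.34,-0.326,0.1,0,0,-86],
    [1,0.34,-0.326,0.1,0,0,-86],
  ],
)

```text
t: 1.8
tcp_pos: [408.7, -154.3, 123.0]
orientation: [0.0, 0.614, 0.789, -0.0]
wrist_force: [-0.1, 0.4, 0.8]
opening: 87.8
gripper_force: 0.0
```

```bash
python3 - <<'E'
from h import *
c=cam("wrist");im=c["color"].copy();cv2.imwrite("pics/w1.png",im);s=observe();print(s["t"],s["tcp_pos"],s["orientation"],s["joint_pos"])
print("camera",ray(c,(280,210)))
for p in([435,-259,23],[411.6,-154,27],[403,-118,27]):print(proj(c,p))
E
```

```text
1.85 [ 408.7128455  -154.16725579  122.9520747 ] [2.77380245e-04 6.14325793e-01 7.89052434e-01 1.62727440e-05] [-4.38540396e-01 -3.57890238e-01  1.81672847e+00 -9.15115137e-05
  1.68220620e+00 -6.86284401e-01]
camera (array([388.81145429, -77.07769754, 286.34695072]), array([ 0.05834518, -0.28907905, -0.95552558]))
[284.97150594 314.11736694]
[288.5276827  210.23392035]
[289.22590951 166.3682148 ]
```

View pics/w1.png

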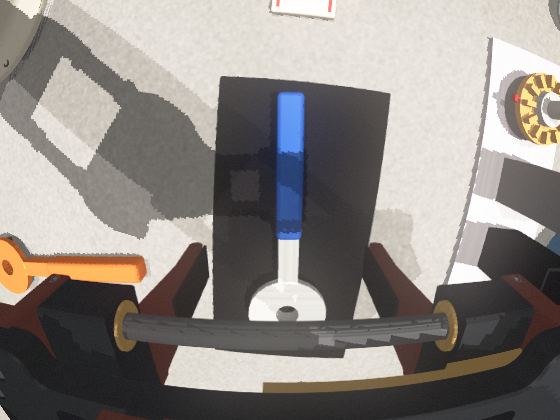

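The wrist view shows the wrench between the fingers. The blue handle runs from (291,93) to (288,239), and the hole is at about (287,314).

```bash
python3 - <<'E'
from h import *
c=cam("wrist")
a,b,o=onz(c,(291,94),27),onz(c,(288.3,238),27),onz(c,(287,314),23)
d=(a-b)[:2];d/=np.linalg.norm(d);print(a,b,o,np.degrees(np.arctan2(d[1],d[0])),np.linalg.norm(a-b))
h=np.arctan2(d[1],d[0]);g=b[:2]+25*d;print(g,rel([*g,6],h+np.pi/2))
E
```

```text
[390.00074278 -61.16741941  27.        ] [ 417.60244026 -178.04906566   27.        ] [ 436.90908641 -258.13797991   23.        ] 103.2870218865334 120.09651507539841
[ 411.85670787 -153.71829175] (array([-0.0004,  0.0031,  0.1169]), array([0. , 0. , 0.9]))
```

jog_arm(
  commands=[
    [1,-0.0005,0.003,0.05,0,0,0.9],
    [1,-0.0005,0.003,0.095,0,0,0.9],
    [1,-0.0005,0.003,0.116,0,0,0.9],
    [1,-0.0005,0.003,0.116,0,0,0.9],
    [0,-0.0005,0.003,0.116,0,0,0.9],
    [0,-0.0005,0.003,0.116,0,0,0.9],
    [0,-0.0005,0.003,0.116,0,0,0.9],
    [0,-0.0005,0.003,0.116,0,0,0.9],
    [0,-0.0005,0.003,0.116,0,0,0.9],
    [0,-0.0005,0.003,0.116,0,0,0.9],
    [0,-0.0005,0.003,0.116,0,0,0.9],
  ],
)

```text
t: 3.28
tcp_pos: [411.9, -153.0, 6.6]
orientation: [-0.0, 0.62, 0.785, -0.0]
wrist_force: [0.7, 0.4, -0.8]
opening: 22.0
gripper_force: 30.1
```

jog_arm(
  commands=[
    [0,0,0,-0.03,0,0,0],
    [0,0,0,-0.08,0,0,0],
    [0,0,0,-0.12,0,0,0],
    [0,0,0,-0.12,0,0,0],
    [0,0,0,-0.12,0,0,0],
  ],
)

```text
t: 3.9
tcp_pos: [411.3, -152.7, 124.6]
orientation: [-0.001, 0.62, 0.785, -0.0]
wrist_force: [0.0, -0.6, -2.9]
opening: 21.7
gripper_force: 30.0
```

```bash
python3 - <<'E'
from h import *
c=cam("wrist");cv2.imwrite("pics/w2.png",c["color"][:, :]);t=cam("scene");s=observe();print(s["tcp_pos"],s["opening"],s["gripper_force"],s["wrist_force"],s["moment"])
cv2.imwrite("pics/s2.png",cv2.resize(t["color"][130:330,130:400],None,fx=2.9,fy=2.9))
E
```

```text
[ 410.8715739  -152.46678321  123.98086001] 21.612350982621727 29.998742938041687 [-0.08749894  0.25936612 -3.20555928] [ 0.06174495 -0.07754377  0.00573835]
```

View pics/s2.png

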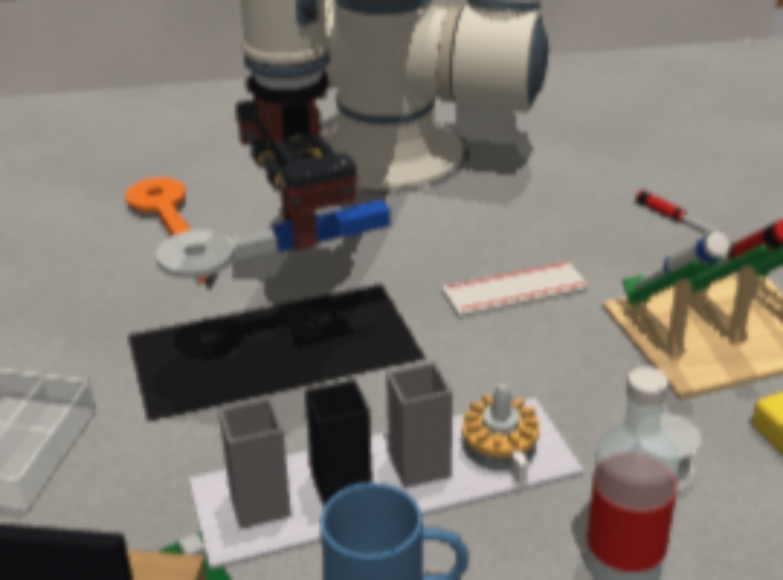

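```bash
python3 - <<'E'
from h import *
c=cam("scene");s=observe();T=np.array(s["tcp_pos"])
p=onz(c,(197.6,216.9),T[2]-3.6+20);print("hole",p,p-T,np.linalg.norm((p-T)[:2]))
h=np.radians(215);g=np.array([623.5,6.5])+107*np.array([np.cos(h),np.sin(h)])
q=s["orientation"];Rc=R.from_quat([q[1],q[2],q[3],q[0]]);x=Rc.apply([1,0,0]);print(np.degrees(np.arctan2(x[1],x[0])))
print(rel([*g,140]),215-np.degrees(np.arctan2(x[1],x[0])))
E
```

```text
hole [ 445.00997974 -254.78097386  140.57972293] [  34.07339468 -102.25654489   16.4       ] 107.78403035202163
103.42187556657757
(array([ 0.066 ,  0.1441, -0.0161]), array([0., 0., 0.])) 111.57812443342243
```

jog_arm(
  commands=[
    [0,0,0,-0.03,0,0,0],
    [0,0,0.02,-0.03,0,0,-10],
    [0,0.01,0.04,-0.03,0,0,-20],
    [0,0.02,0.06,-0.03,0,0,-30],
    [0,0.03,0.08,-0.03,0,0,-40],
    [0,0.035,0.1,-0.03,0,0,-50],
    [0,0.04,0.12,-0.03,0,0,-60],
    [0,0.05,0.144,-0.03,0,0,-70],
    [0,0.06,0.144,-0.03,0,0,-80],
    [0,0.066,0.144,-0.03,0,0,-90],
    [0,0.066,0.144,-0.03,0,0,-100],
    [0,0.066,0.144,-0.03,0,0,-110],
  ],
)

```text
t: 5.55
tcp_pos: [536.0, -55.1, 154.7]
orientation: [-0.001, -0.29, 0.957, 0.001]
wrist_force: [0.5, 0.3, -2.8]
opening: 21.5
gripper_force: 30.0
```

jog_arm(
  commands=[
    [0,0,0,0,0,0,-1.6],
    [0,0,0,0,0,0,-1.6],
    [0,0,0,0,0,0,-1.6],
  ],
)

```text
t: 5.92
tcp_pos: [536.6, -55.4, 156.3]
orientation: [-0.0, -0.3, 0.954, 0.0]
wrist_force: [-0.2, 0.0, -2.7]
opening: 21.9
gripper_force: 30.0
```

```bash
python3 - <<'E'
from h import *
s=observe();T=np.array(s["tcp_pos"]);print(s["t"],T,s["orientation"],s["joint_pos"],s["moment"])
t=cam("top");c=cam("scene")
a=cv2.resize(t["color"][90:250,200:420],None,fx=1.8,fy=1.8);b=cv2.resize(c["color"][180:340,180:380],None,fx=1.8*1.1,fy=1.8)
print(a.shape,b.shape);cv2.imwrite("pics/p3.png",np.hstack([a,b]))
for n,k in(("top",t),("scene",c)):print(n,proj(k,[623.5,6.5,79]),proj(k,[623.5,6.5,T[2]+16.4]))
E
```

```text
5.925 [536.56577634 -55.37378519 156.26189377] [-2.63612856e-04 -2.99928259e-01  9.53961715e-01  1.29709767e-04] [-1.65904263e-01 -7.47403941e-02  1.51460494e+00 -7.85746008e-06
  1.70231565e+00 -2.34593654e+00] [ 0.0372488  -0.04670373  0.03275443]
(288, 396, 3) (288, 396, 3)
top [272.45955565 146.10270306] [271.16084632 135.70308255]
scene [301.64009323 262.12847306] [302.8665331  233.08932457]
```

View pics/p3.png

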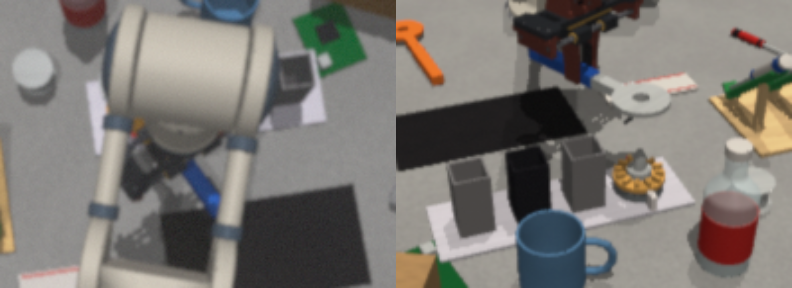

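```bash
python3 - <<'E'
from h import *
c=cam("scene");cv2.imwrite("pics/p4.png",cv2.resize(c["color"][220:300,255:345],None,fx=7,fy=7,interpolation=cv2.INTER_CUBIC))
np.savez("sc.npz",K=c["K"],rvec=c["rvec"],tvec=c["tvec"])
E
```

```text
(no output)
```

View pics/p4.png

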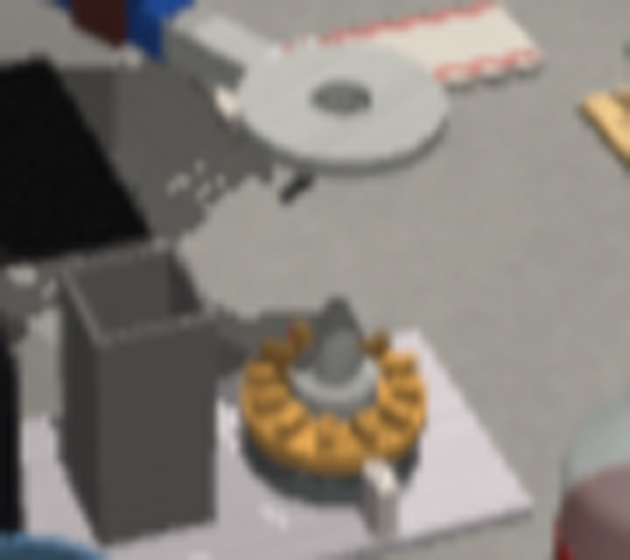

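The hole is at about (303.3,233.6), the stud's top at (302.9,262.7) and the nut ring's centre at about (302.4,276.4). The red pointer is just visible on the far side.

```bash
python3 - <<'E'
from h import *
c=dict(np.load("sc.npz"));c["fish"]=False
print("hole",onz(c,(303.3,233.6),156.3+16.4),"stud",onz(c,(302.9,262.7),79),"ring",onz(c,(302.4,276.4),43))
h=np.radians(215);print(np.array([536.6,-55.4])-107*np.array([np.cos(h),np.sin(h)]))
print(rel([536.6,-55.4,60]))
E
```

```text
hole [625.93496631   7.01317934 172.7       ] stud [626.43809922   9.19996566  79.        ] ring [639.23136531   5.92638498  43.        ]
[624.24926874   5.97267869]
(array([0.0001, 0.    , 0.0966]), array([0., 0., 0.]))
```

jog_arm(
  commands=[
    [0,-0.0013,0.001,0.04,0,0,0],
    [0,-0.0013,0.001,0.075,0,0,0],
    [0,-0.0013,0.001,0.085,0,0,0],
    [0,-0.0013,0.001,0.09,0,0,0],
    [0,-0.0013,0.001,0.095,0,0,0],
    [0,-0.0013,0.001,0.095,0,0,0],
  ],
)

```text
t: 6.82
tcp_pos: [537.6, -53.9, 62.4]
orientation: [0.001, -0.301, 0.954, -0.0]
wrist_force: [0.0, -0.2, -2.1]
opening: 21.8
gripper_force: 30.0
```

jog_arm(
  commands=[
    [0,0,0,0.004,0,0,0],
    [0,0,0,0.008,0,0,0],
    [0,0,0,0.011,0,0,0],
    [0,0,0,0.012,0,0,0],
    [0,0,0,0.012,0,0,0],
  ],
)

```text
t: 7.45
tcp_pos: [537.4, -54.0, 50.1]
orientation: [0.0, -0.301, 0.954, -0.0]
wrist_force: [-1.7, -2.1, 1.3]
opening: 22.0
gripper_force: 30.0
```

```bash
python3 - <<'E'
from h import *
s=observe();T=np.array(s["tcp_pos"]);print(s["t"],T,s["wrist_force"],s["moment"])
c=cam("scene");cv2.imwrite("pics/p5.png",cv2.resize(c["color"][220:300,255:345],None,fx=5,fy=5,interpolation=cv2.INTER_CUBIC))
E
```

```text
7.45 [537.36029477 -54.01674808  50.12546867] [-1.6798847  -2.09613246  1.27004661] [ 0.07052157 -0.07424976  0.01377415]
```

View pics/p5.png

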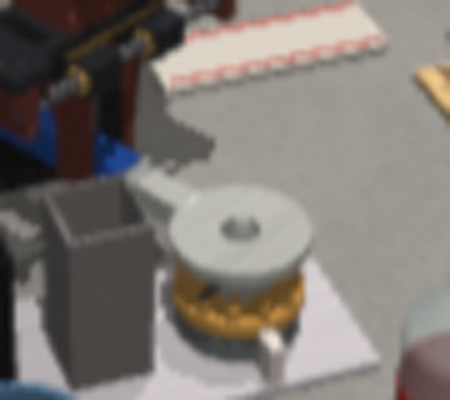

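```bash
python3 - <<'E'
from h import *
c=dict(np.load("sc.npz"));c["fish"]=False
for z in(43,45,65,79,99):
    print(z,((proj(c,[625,8,z])-[255,220]+.5)*5).round(),((proj(c,[625+37,8-7,z])-[255,220]+.5)*5).round())
E
```

```text
43 [237. 267.] [241. 314.]
45 [237. 264.] [241. 311.]
65 [238. 235.] [242. 282.]
79 [239. 215.] [243. 261.]
99 [240. 185.] [245. 231.]
```

The head is over the stud with its top at about (303,266), which puts it close to seated. The contact force is small and matches the pawls resting on the teeth. I'll try a clockwise stroke with a slight extra lowering.

jog_arm(
  commands=[
    [0,0,0,0.002,0,0,0],
    [0,-0.0004,0.0093,0.002,0,0,5],
    [0,-0.0016,0.0186,0.002,0,0,10],
    [0,-0.0036,0.0277,0.002,0,0,15],
    [0,-0.0065,0.0366,0.002,0,0,20],
    [0,-0.01,0.0452,0.002,0,0,25],
    [0,-0.0143,0.0535,0.002,0,0,30],
    [0,-0.0194,0.0614,0.002,0,0,35],
    [0,-0.025,0.0688,0.002,0,0,40],
    [0,-0.0313,0.0757,0.002,0,0,45],
  ],
)

```text
t: 8.75
tcp_pos: [519.0, 26.9, 46.7]
orientation: [-0.001, 0.088, 0.996, 0.0]
wrist_force: [0.8, 0.6, -2.2]
opening: 21.9
gripper_force: 30.0
```

```bash
python3 - <<'E'
from h import *
s=observe();T=np.array(s["tcp_pos"]);print(s["t"],T,s["orientation"],s["wrist_force"],s["moment"])
c=cam("scene");cv2.imwrite("pics/p6.png",cv2.resize(c["color"][220:300,245:345],None,fx=6,fy=6,interpolation=cv2.INTER_CUBIC))
E
```

```text
8.75 [519.00029477  26.90564942  46.73181659] [-5.31209151e-04  8.82032019e-02  9.96102329e-01  2.51033759e-04] [ 0.75324012  0.57323604 -2.23386533] [ 0.07447166 -0.05723822  0.035224  ]
```

View pics/p6.png

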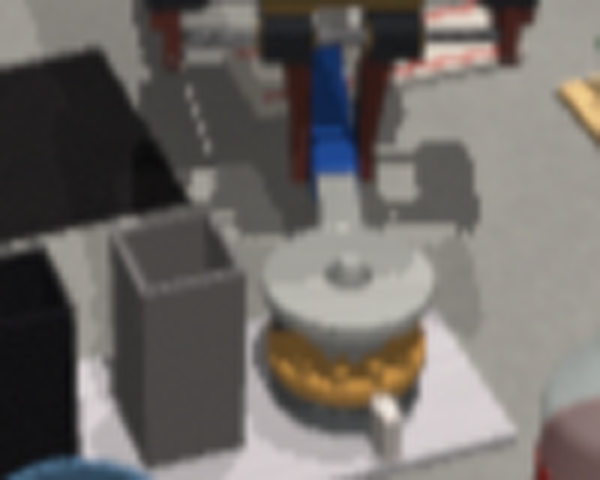

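jog_arm(
  commands=[
    [0,-0.0004,0.0093,0,0,0,5],
    [0,-0.0016,0.0186,0,0,0,10],
    [0,-0.0036,0.0277,0,0,0,15],
    [0,-0.0065,0.0366,0,0,0,20],
  ],
)

```text
t: 9.3
tcp_pos: [531.9, 61.7, 47.2]
orientation: [-0.0, 0.259, 0.966, 0.0]
wrist_force: [-1.4, 0.7, 0.4]
opening: 21.9
gripper_force: 30.0
```

```bash
python3 - <<'E'
from h import *
s=observe();T=np.array(s["tcp_pos"]);print(s["t"],T,s["orientation"],s["wrist_force"],s["moment"])
c=cam("wrist");cv2.imwrite("pics/p7.png",c["color"])
E
```

```text
9.3 [531.86051998  61.69205281  47.22410964] [-4.76910031e-04  2.59077939e-01  9.65856284e-01  1.82422331e-04] [-1.42335537  0.65536943  0.36781114] [ 0.11310478 -0.08112937  0.02044985]
```

View pics/p7.png

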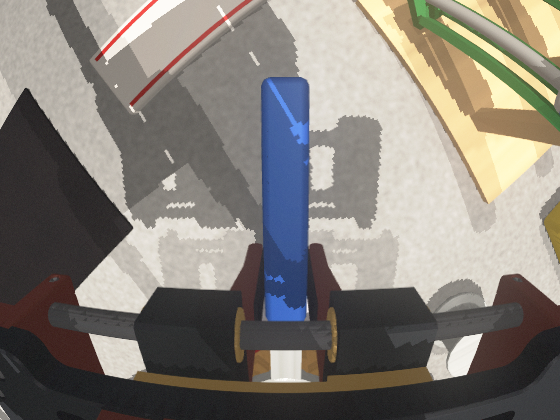

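The wrist view shows the blue handle with its end at (285,78), about 48 px wide. It may be tilted in the pads, so I'll check against the level-handle prediction.

```bash
python3 - <<'E'
from h import *
c=cam("wrist");s=observe();T=np.array(s["tcp_pos"]);q=s["orientation"];Rc=R.from_quat([q[1],q[2],q[3],q[0]])
for a in(0,3,5,8):
    t=np.radians(a)
    P=lambda u,v,w:T+Rc.apply([u*np.cos(t)+w*np.sin(t)*0,v,-20.4+u*np.sin(t)]) # top surface
    print(a,*(proj(c,P(98,v,0)).round(1) for v in(-11,0,11)),*(proj(c,P(-25,v,0)).round(1) for v in(-11,11)))
m=cv2.inRange(cv2.cvtColor(c["color"],cv2.COLOR_BGR2HSV),(100,90,40),(130,255,255))
for r in(80,85,95,120,160,200,240):
    x=np.where(m[r,230:340])[0]+230;print(r,x.min() if len(x) else 0,x.max() if len(x) else 0)
E
```

```text
0 [257.2  72.5] [282.7  72. ] [308.3  72.1] [264.1 318.5] [305.1 318.3]
3 [258.2  74.1] [282.8  73.7] [307.4  73.8] [263.9 319.9] [305.2 319.6]
5 [258.8  75.5] [282.8  75.1] [306.9  75.1] [263.8 320.7] [305.3 320.5]
8 [259.6  77.8] [282.9  77.5] [306.2  77.5] [263.7 322. ] [305.4 321.7]
80 264 306
85 262 308
95 262 308
120 262 308
160 262 308
200 263 308
240 263 307
```

jog_arm(
  commands=[
    [0,0.002,0,-0.001,0,3,0],
    [0,0.003,0,-0.0015,0,7,0],
    [0,0.003,0,-0.0015,0,10,0],
    [0,0.003,0,-0.0015,0,10,0],
    [0,0.003,0,-0.0015,0,10,0],
  ],
)

```text
t: 10.02
tcp_pos: [529.7, 62.4, 49.0]
orientation: [-0.083, 0.257, 0.963, 0.022]
wrist_force: [1.3, 0.8, 0.5]
opening: 22.0
gripper_force: 30.0
```

```bash
cat > tilt.py <<'E'
from h import *
c=cam("wrist");s=observe();T=np.array(s["tcp_pos"]);q=s["orientation"];Rc=R.from_quat([q[1],q[2],q[3],q[0]])
print(s["t"],T.round(1),np.array(s["wrist_force"]).round(1),np.array(s["moment"]).round(3),s["opening"],"tooltilt",np.degrees(np.arcsin(Rc.apply([1,0,0])[2])).round(1),"h",np.degrees(np.arctan2(*Rc.apply([1,0,0])[1::-1])).round(1))
m=cv2.inRange(cv2.cvtColor(c["color"],cv2.COLOR_BGR2HSV),(100,90,40),(130,255,255))
w=[int((m[r,220:350]>0).sum()) for r in(90,100,110,120)];ys=np.where((m[:,260:310]>0).sum(1)>20)[0];print("widths",w,"top row",ys.min())
E
python3 tilt.py; python3 - <<'E'
from h import *
c=cam("scene");cv2.imwrite("pics/p8.png",cv2.resize(c["color"][220:300,245:345],None,fx=6,fy=6,interpolation=cv2.INTER_CUBIC))
E
```

```text
10.075 [529.6  62.5  49.1] [ 1.7 -0.3 -1.3] [-0.142 -0.606  0.111] 21.89604401899583 tooltilt 9.9 h 150.1
widths [42, 43, 43, 44] top row 85
```

View pics/p8.png

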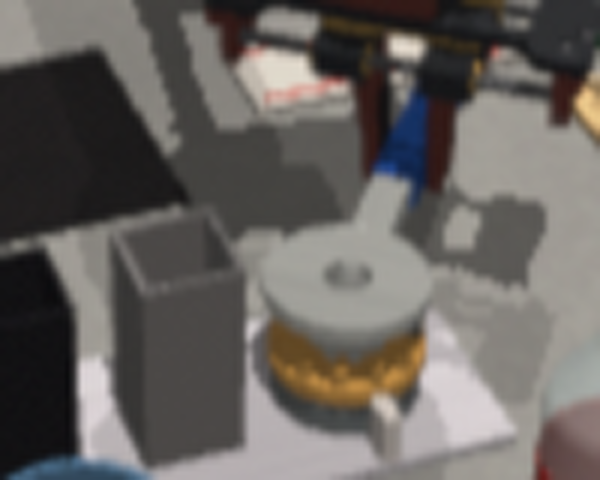

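```bash
python3 - <<'E'
from h import *
out=[]
for n in("top","scene","wrist"):
    c=cam(n);k=cv2.cvtColor(c["color"],cv2.COLOR_BGR2HSV);m=cv2.inRange(k,(0,130,70),(6,255,255))|cv2.inRange(k,(173,130,70),(180,255,255))
    p=proj(c,[623,7,42]);print(n,p.round())
    for i,(x,y,w,h,a) in enumerate(cv2.connectedComponentsWithStats(m)[2][1:]):
        if abs(x-p[0])<45 and abs(y-p[1])<35: print("  ",x,y,w,h,a)
    if n=="top": out.append(cv2.resize(c["color"][110:190,220:320],(500,400),interpolation=cv2.INTER_CUBIC))
    if n=="wrist": out.append(c["color"][300:420,200:370])
cv2.imwrite("pics/p9.png",np.hstack([out[0],cv2.resize(out[1],(280,400))]))
E
```

```text
top [273. 150.]
scene [301. 273.]
   333 298 30 29 575
wrist [283. 403.]
```

View pics/p9.png

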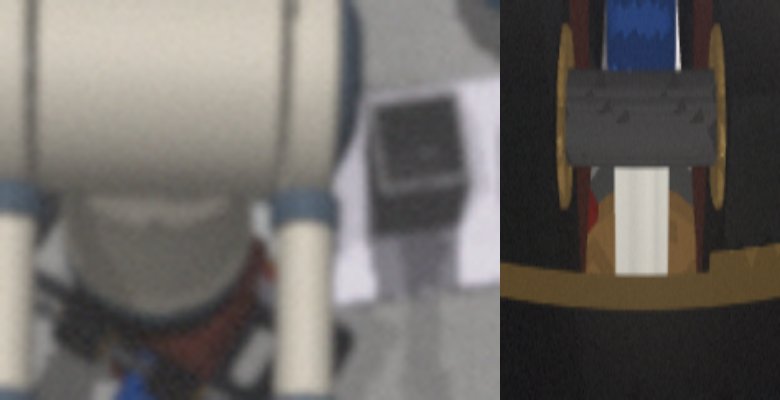

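The wrist view, through the gap beside the neck, still shows the red pointer left of the neck at about (256,363). The top view has it at about (274,165), so the nut has not turned. I'll measure the wrench's true tilt.

```bash
cat >> tilt.py <<'E'
# handle tilt in tool: top-surface plane through grasp; fit tilt a and height w from width at end & top row
from scipy.optimize import least_squares
rows=range(ys.min()+8,240,10);obs=[(r,np.where(m[r,220:350])[0].min()+220,np.where(m[r,220:350])[0].max()+221) for r in rows]
L=[];
for r,xl,xr in obs:
    d=[]
    for x in(xl,xr):
        o,v=ray(c,(x-.5,r));d.append(Rc.inv().apply(v/np.linalg.norm(v)))
    o=Rc.inv().apply(o-T)
    # points on both rays 22mm apart at equal (x,z): scale by y-span
    k=22/abs(d[1][1]/np.hypot(*d[1][::2])-d[0][1]/np.hypot(*d[0][::2]))
    dd=(d[0]/np.hypot(*d[0][::2])+d[1]/np.hypot(*d[1][::2]))/2
    L.append((o+dd*k)[[0,2]])
L=np.array(L);p=np.polyfit(L[:,0],L[:,1],1);o,v=ray(c,(285,ys.min()-.5));v=Rc.inv().apply(v);o=Rc.inv().apply(o-T)
print("tilt in tool deg",np.degrees(np.arctan(p[0])).round(1),"top z at x=0",p[1].round(1),L[0].round(1),L[-1].round(1))
E
python3 tilt.py
```

```text
10.325 [529.4  62.7  49.3] [ 1.4  0.8 -0.5] [-0.138 -0.507  0.09 ] 21.574372777660795 tooltilt 10.0 h 150.1
widths [42, 43, 43, 43] top row 85
tilt in tool deg 13.8 top z at x=0 -15.9 [90.5  6.1] [20.  -8.4]
```

```bash
cat > rows.py <<'E'
from h import *
N=np.array([624,7.])
def pose(h,r,z,t):
    h,t=np.radians([h,t]);x=np.array([np.cos(h)*np.cos(t),np.sin(h)*np.cos(t),np.sin(t)]);y=np.array([np.cos(h-np.pi/2),np.sin(h-np.pi/2),0])
    return np.array([*(N+r*np.array([np.cos(h),np.sin(h)])),z]),R.from_matrix(np.c_[x,y,np.cross(x,y)])
def rows(L,g=0):
    for l in L:
        p,Rt=pose(*l);s,v=rel(p,Rt=Rt);print("["+", ".join(f"{a:g}" for a in[g,*s.round(4),*v.round(1)])+"],",end=" ")
    print()
E
python3 - <<'E'
from rows import *
rows([(150,109.5,47.5,12)]+[(150+6*i,109.5,47.5,12) for i in range(1,6)]+[(180-6*i,109.5,47.5,12) for i in range(1,4)])
E
```

```text
[0, -0.0006, -0.001, 0.0017, -0, 2, 0.1], [0, -0.0012, -0.0124, 0.0016, 1.1, 2, -5.8], [0, -0.0029, -0.0237, 0.0013, 2.3, 2, -11.7], [0, -0.0058, -0.0348, 0.0008, 3.4, 2, -17.6], [0, -0.0099, -0.0455, 0.0001, 4.6, 2, -23.5], [0, -0.015, -0.0557, -0.0008, 5.7, 2, -29.4], [0, -0.0099, -0.0455, 0.0001, 4.6, 2, -23.5], [0, -0.0058, -0.0348, 0.0008, 3.4, 2, -17.6], [0, -0.0029, -0.0237, 0.0013, 2.3, 2, -11.7],
```

jog_arm(
  commands=[
    [0,-0.0006,-0.001,0.0017,0,2,0],
    [0,-0.0012,-0.0124,0.0016,1.1,2,-5.8],
    [0,-0.003,-0.0237,0.0013,2.3,2,-11.7],
    [0,-0.0058,-0.0348,0.0008,3.4,2,-17.6],
    [0,-0.01,-0.0455,0,4.6,2,-23.5],
    [0,-0.015,-0.0557,-0.0008,5.7,2,-29.4],
  ],
)

```text
t: 11.08
tcp_pos: [513.6, 6.3, 46.1]
orientation: [-0.107, -0.001, 0.994, 0.0]
wrist_force: [-0.2, -0.7, -2.0]
opening: 22.0
gripper_force: 30.0
```

```bash
python3 tilt.py; python3 - <<'E'
from rows import *
rows([(180-6*i,109.5,47.5,12) for i in range(1,4)])
E
```

```text
11.125 [513.6   5.5  46.1] [ 1.2  0.3 -2.1] [ 0.232 -0.291  0.099] 21.349250612268634 tooltilt 12.3 h -179.6
widths [39, 43, 43, 43] top row 87
tilt in tool deg 13.2 top z at x=0 -12.4 [89.8 10.1] [19.2 -8.7]
[0, -0.0012, 0.013, -0.0017, -1.3, -0.3, 6.2], [0, -0.003, 0.0243, -0.0021, -2.6, -0.3, 12.1], [0, -0.006, 0.0353, -0.0027, -3.8, -0.3, 17.9],
```

jog_arm(
  commands=[
    [0,-0.0012,0.013,-0.0002,-1.3,0,6.2],
    [0,-0.003,0.0243,-0.0006,-2.6,0,12.1],
    [0,-0.006,0.0353,-0.0012,-3.8,0,18],
  ],
)

```text
t: 11.5
tcp_pos: [519.1, 42.6, 46.3]
orientation: [-0.107, 0.162, 0.981, 0.017]
wrist_force: [-3.4, -0.6, -0.1]
opening: 21.7
gripper_force: 30.0
```

```bash
python3 tilt.py;  python3 - <<'E'
from rows import *
c=cam("scene");cv2.imwrite("pics/pA.png",cv2.resize(c["color"][220:300,245:345],None,fx=6,fy=6,interpolation=cv2.INTER_CUBIC))
c=cam("wrist");k=cv2.cvtColor(c["color"],cv2.COLOR_BGR2HSV);m=cv2.inRange(k,(0,150,90),(6,255,255))[330:400,230:330];y,x=np.where(m);print(len(x),x.mean()+230 if len(x) else 0,y.mean()+330 if len(x) else 0)
E
```

```text
11.55 [519.4  43.4  46.4] [-5.8  0.  -0.7] [-0.08   0.527  0.119] 21.93166756552331 tooltilt 12.3 h 161.1
widths [37, 41, 42, 42] top row 88
tilt in tool deg 19.9 top z at x=0 -20.0 [89.4 14.3] [ 20.1 -12.3]
89 263.82022471910113 364.96629213483146
```

View pics/pA.png

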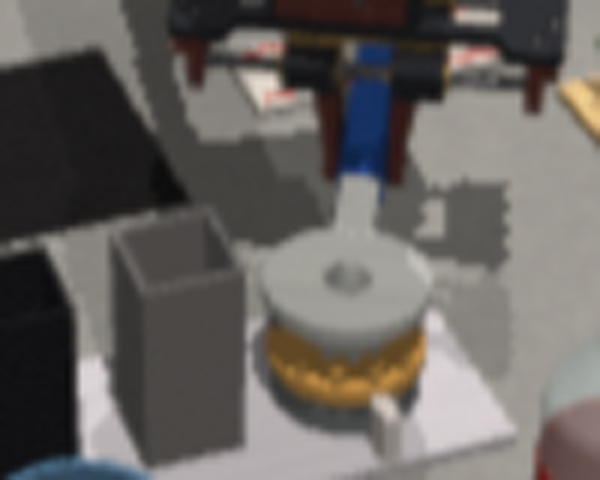

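```bash
cat > ptr.py <<'E'
from rows import *
def ptr():
    c=cam("wrist");k=cv2.cvtColor(c["color"],cv2.COLOR_BGR2HSV);m=cv2.inRange(k,(0,150,90),(6,255,255));m[:330]=0;m[400:]=0;m[:,:225]=0;m[:,345:]=0
    y,x=np.where(m)
    if len(x)<8: print("no red");return
    p=onz(c,(x.mean(),y.mean()),38);d=p[:2]-N;print("ptr n",len(x),p.round(),"ang",np.degrees(np.arctan2(d[1],d[0])).round(1)%360,"r",np.hypot(*d).round(1))
E
python3 - <<'E'
from ptr import *
ptr()
rows([(161-5*i,110,46.5,12) for i in range(1,6)])
E
```

```text
ptr n 95 [584.   6.  38.] ang 181.3 r 40.1
[0, -0.0011, 0.0104, -0.0003, -1.3, -0.3, 5.5], [0, -0.0024, 0.0199, -0.0006, -2.3, -0.3, 10.4], [0, -0.0045, 0.0293, -0.0011, -3.4, -0.3, 15.3], [0, -0.0075, 0.0384, -0.0018, -4.4, -0.3, 20.2], [0, -0.0111, 0.0472, -0.0026, -5.5, -0.3, 25.1],
```

jog_arm(
  commands=[
    [0,0,0.0104,-0.0003,-1.2,0,5.5],
    [0,-0.0014,0.02,-0.0006,-2.3,0,10.4],
    [0,-0.0035,0.0293,-0.001,-3.4,0,15.3],
    [0,-0.0065,0.0384,-0.0018,-4.4,0,20.2],
  ],
)

```text
t: 12.2
tcp_pos: [537.7, 77.4, 46.7]
orientation: [-0.101, 0.333, 0.937, 0.036]
wrist_force: [-5.5, 3.4, -3.1]
opening: 21.9
gripper_force: 30.0
```

```bash
python3 tilt.py;  python3 -c "
from ptr import *
ptr()"
```

```text
12.25 [538.3  78.   46.8] [-4.3  3.2 -1.9] [0.484 0.592 0.249] 21.82626874630047 tooltilt 12.3 h 140.7
widths [39, 42, 43, 43] top row 87
tilt in tool deg 15.8 top z at x=0 -16.0 [89.6 10.1] [19.  -8.6]
ptr n 95 [586.  21.  38.] ang 160.2 r 40.6
```

The nut is driving now: the pointer went from 181° to 160° with the 20° swing.

```bash
python3 -c "
from rows import *
rows([(141-6*i,112.,46,12) for i in range(1,5)]+[(117+10*i,112.,46,12) for i in range(1,8)])"
```

```text
[0, -0.0001, 0.011, 0.0007, -1.2, -0.3, 5.8], [0, -0.0018, 0.0226, 0.0003, -2.5, -0.3, 11.7], [0, -0.0048, 0.0339, -0.0003, -3.8, -0.3, 17.6], [0, -0.0089, 0.0449, -0.0012, -5, -0.3, 23.4], [0, -0.0027, 0.0264, 0.0002, -2.9, -0.3, 13.6], [0, 0.0003, 0.0071, 0.0008, -0.8, -0.3, 3.9], [0, -0.0001, -0.0124, 0.0007, 1.3, -0.3, -5.9], [0, -0.0037, -0.0315, -0.0001, 3.4, -0.3, -15.7], [0, -0.0106, -0.0498, -0.0016, 5.5, -0.3, -25.5], [0, -0.0204, -0.0665, -0.0037, 7.6, -0.3, -35.2], [0, -0.0329, -0.0812, -0.0065, 9.7, -0.3, -45],
```

jog_arm(
  commands=[
    [0,0,0.011,0.0007,-1.2,0,5.8],
    [0,-0.0018,0.0226,0.0003,-2.5,0,11.7],
    [0,-0.0048,0.034,-0.0003,-3.8,0,17.6],
    [0,-0.009,0.045,-0.0012,-5,0,23.4],
    [0,-0.009,0.045,-0.0012,-5,0,23.4],
  ],
)

```text
t: 12.92
tcp_pos: [573.7, 107.3, 46.4]
orientation: [-0.091, 0.519, 0.848, 0.056]
wrist_force: [-3.7, 6.0, -0.6]
opening: 22.0
gripper_force: 30.0
```

```bash
python3 tilt.py;  python3 -c "
from ptr import *
ptr()
rows([(117+9.5*i,111.,46.5,12) for i in range(1,12)])"
```

```text
12.975 [573.6 107.2  46.4] [-3.8  5.2 -0.5] [0.82  0.373 0.275] 21.78266683638444 tooltilt 12.3 h 117.1
widths [38, 42, 42, 42] top row 88
tilt in tool deg 17.5 top z at x=0 -17.4 [89.1 10. ] [18.5 -8.8]
ptr n 72 [595.  35.  38.] ang 135.8 r 40.8
[0, -0.0026, -0.0189, -0.0006, 2, -0.3, -9.1], [0, -0.007, -0.0367, -0.0016, 4, -0.3, -18.4], [0, -0.0142, -0.0536, -0.0031, 6, -0.3, -27.7], [0, -0.024, -0.069, -0.0053, 8, -0.3, -37], [0, -0.0361, -0.0825, -0.0079, 10, -0.3, -46.3], [0, -0.0503, -0.0938, -0.011, 12, -0.3, -55.6], [0, -0.0661, -0.1026, -0.0145, 14, -0.3, -64.9], [0, -0.0831, -0.1085, -0.0182, 16, -0.3, -74.1], [0, -0.1008, -0.1115, -0.022, 18, -0.2, -83.4], [0, -0.1188, -0.1115, -0.026, 20, -0.2, -92.7], [0, -0.1365, -0.1084, -0.0298, 22, -0.2, -102],
```

jog_arm(
  commands=[
    [0,-0.0026,-0.019,-0.0006,2,0,-9.1],
    [0,-0.007,-0.0367,-0.0016,4,0,-18.4],
    [0,-0.0142,-0.0536,-0.003,6,0,-27.7],
    [0,-0.024,-0.069,-0.0053,8,0,-37],
    [0,-0.036,-0.0825,-0.008,10,0,-46.3],
    [0,-0.05,-0.0938,-0.011,12,0,-55.6],
    [0,-0.066,-0.1026,-0.0145,14,0,-65],
    [0,-0.083,-0.1085,-0.0182,16,0,-74],
    [0,-0.1008,-0.1115,-0.022,18,0,-83.4],
    [0,-0.119,-0.1115,-0.026,20,0,-92.7],
    [0,-0.1365,-0.1084,-0.03,22,0,-102],
    [0,-0.1365,-0.1084,-0.03,22,0,-102],
  ],
)

```text
t: 14.52
tcp_pos: [541.7, -67.8, 47.3]
orientation: [-0.098, -0.351, 0.931, -0.037]
wrist_force: [1.0, 3.0, -1.8]
opening: 21.6
gripper_force: 30.0
```

```bash
python3 tilt.py;  python3 -c "
from ptr import *
ptr()
print(observe()['joint_pos'])
h=$(python3 -c 'print(221.5)')
rows([(h-9*i,111.,46.,12) for i in range(1,12)])"
```

```text
14.575 [541.4 -67.6  47.3] [ 1.   1.8 -2.3] [ 0.574 -0.37   0.073] 22.218578217857107 tooltilt 12.1 h -138.8
widths [40, 47, 48, 55] top row 87
tilt in tool deg -24.9 top z at x=0 5.6 [ 88.3 -20.5] [19.3 -8.6]
no red
[-0.08897331  0.12319104  1.5217517  -0.15311104  1.64205865 -2.37819552]
[0, -0.0018, 0.0185, 0.001, -1.9, -0.1, 8.5], [0, -0.0056, 0.0354, 0.0002, -3.7, -0.1, 17.3], [0, -0.0121, 0.0515, -0.0012, -5.6, -0.1, 26.1], [0, -0.0209, 0.0664, -0.0031, -7.5, -0.1, 34.9], [0, -0.0319, 0.0797, -0.0055, -9.4, -0.1, 43.7], [0, -0.0448, 0.0911, -0.0083, -11.3, -0.1, 52.5], [0, -0.0592, 0.1003, -0.0114, -13.1, -0, 61.3], [0, -0.0749, 0.1071, -0.0148, -15, -0, 70.1], [0, -0.0915, 0.1112, -0.0183, -16.9, -0, 78.9], [0, -0.1084, 0.1127, -0.0219, -18.8, -0, 87.7], [0, -0.1254, 0.1114, -0.0256, -20.6, -0, 96.5],
```

jog_arm(
  commands=[
    [0,-0.0018,0.0185,0.001,-1.9,0,8.5],
    [0,-0.0056,0.0354,0,-3.7,0,17.3],
    [0,-0.012,0.0515,-0.0012,-5.6,0,26.1],
    [0,-0.021,0.0664,-0.003,-7.5,0,35],
    [0,-0.032,0.0797,-0.0055,-9.4,0,43.7],
    [0,-0.0448,0.0911,-0.0083,-11.3,0,52.5],
    [0,-0.059,0.1003,-0.0114,-13.1,0,61.3],
    [0,-0.075,0.107,-0.0148,-15,0,70],
    [0,-0.0915,0.111,-0.0183,-17,0,79],
    [0,-0.1084,0.1127,-0.022,-18.8,0,87.7],
    [0,-0.1254,0.1114,-0.0256,-20.6,0,96.5],
  ],
)

```text
t: 16.0
tcp_pos: [564.3, 100.9, 46.7]
orientation: [-0.091, 0.48, 0.871, 0.05]
wrist_force: [-0.0, 1.8, -1.8]
opening: 22.2
gripper_force: 30.0
```

```bash
python3 tilt.py;  python3 - <<'E'
from ptr import *
ptr()
c=cam("scene");k=cv2.cvtColor(c["color"],cv2.COLOR_BGR2HSV);m=cv2.inRange(k,(0,120,60),(7,255,255));m[:,:275]=0;m[:,330:]=0;m[:255]=0;m[296:]=0;y,x=np.where(m);print(len(x),x.mean() if len(x) else 0,y.mean() if len(x) else 0)
for a in(90,60,30,9):print(a,proj(c,[*(N+43*np.array([np.cos(np.radians(a)),np.sin(np.radians(a))])),36]).round(1))
E
```

```text
16.05 [565.3 101.5  46.5] [-0.5  0.5 -2.2] [-0.07  -0.125 -0.05 ] 21.91135970791068 tooltilt 11.9 h 121.9
widths [38, 42, 42, 42] top row 88
tilt in tool deg 17.8 top z at x=0 -17.4 [89.3 14.1] [18.5 -9. ]
no red
0 0 0
90 [316.7 272.7]
60 [316.8 278.1]
30 [312.6 282.8]
9 [307.7 284.9]
```

```bash
cat > red.py <<'E'
from rows import *
def red(n,box,z=38,th=35):
    c=cam(n);im=c["color"].astype(int);d=im[...,2]-np.maximum(im[...,1],im[...,0]);x0,y0,x1,y1=box
    y,x=np.where(d[y0:y1,x0:x1]>th)
    for a,b in list(zip(x+x0,y+y0))[:14]:
        p=onz(c,(a,b),z);v=p[:2]-N;r=np.hypot(*v);br=im[b,a]
        if 28<r<58 and br[1]<0.75*br[2]-20 and br[1]<br[0]+35: print(n,(int(a),int(b)),br,"r",r.round(),"ang",np.degrees(np.arctan2(v[1],v[0])).round()%360)
E
python3 - <<'E'
from red import *
red("scene",(275,250,335,298)); red("top",(245,120,300,185)); red("wrist",(200,320,370,410))
c=cam("scene");print(c["color"][270:284:2,310:322:2].tolist())
E
```

```text
[[[160, 166, 167], [160, 165, 167], [155, 161, 161], [93, 95, 96], [66, 69, 70], [70, 73, 74]], [[155, 162, 163], [145, 150, 151], [109, 115, 115], [144, 143, 148], [134, 135, 139], [124, 129, 133]], [[116, 121, 121], [95, 98, 98], [67, 84, 97], [173, 174, 183], [178, 176, 183], [133, 137, 142]], [[61, 63, 63], [45, 48, 51], [47, 89, 120], [169, 174, 187], [183, 181, 187], [170, 170, 176]], [[40, 57, 70], [47, 68, 84], [57, 108, 148], [171, 176, 189], [183, 181, 187], [181, 179, 185]], [[58, 114, 156], [62, 123, 170], [60, 113, 152], [169, 170, 179], [182, 180, 187], [183, 181, 188]], [[50, 102, 139], [65, 129, 177], [75, 100, 123], [179, 178, 185], [181, 180, 186], [182, 180, 186]]]
```

```bash
python3 -c "
from rows import *
rows([(122+7*i,110.5,46.2,13) for i in range(1,9)])"
```

```text
[0, -0.0012, -0.0117, -0.0002, 1.3, 1, -6.1], [0, -0.0034, -0.025, -0.0007, 2.8, 1, -13], [0, -0.0072, -0.0379, -0.0015, 4.3, 1, -19.8], [0, -0.0125, -0.0503, -0.0026, 5.8, 1, -26.6], [0, -0.0193, -0.0619, -0.004, 7.4, 1, -33.5], [0, -0.0274, -0.0725, -0.0057, 8.9, 1, -40.3], [0, -0.0367, -0.0821, -0.0077, 10.4, 0.9, -47.1], [0, -0.0471, -0.0905, -0.0099, 11.9, 0.9, -54],
```

jog_arm(
  commands=[
    [0,-0.0012,-0.0117,-0.0002,1.3,1,-6],
    [0,-0.0034,-0.025,-0.0007,2.8,1,-13],
    [0,-0.0072,-0.038,-0.0015,4.3,1,-20],
    [0,-0.0125,-0.05,-0.0026,5.8,1,-26.6],
    [0,-0.0193,-0.062,-0.004,7.4,1,-33.5],
  ],
)

```text
t: 16.98
tcp_pos: [522.0, 49.2, 45.9]
orientation: [-0.111, 0.196, 0.974, 0.022]
wrist_force: [2.0, 0.9, -2.8]
opening: 22.0
gripper_force: 30.0
```

```bash
python3 tilt.py;  python3 - <<'E'
from red import *
from ptr import ptr
ptr();red("wrist",(200,320,370,410));red("top",(245,120,300,185))
E
```

```text
17.025 [521.6  48.4  45.9] [ 1.   2.4 -2.3] [ 0.355 -0.401  0.241] 21.73741848097222 tooltilt 13.0 h 157.4
widths [38, 42, 42, 42] top row 88
tilt in tool deg 16.0 top z at x=0 -14.4 [89.1 10. ] [18.6 -8.9]
ptr n 101 [594.  35.  38.] ang 137.1 r 41.2
wrist (306, 358) [40 43 86] r 46.0 ang 141.0
wrist (307, 358) [37 40 88] r 46.0 ang 141.0
wrist (306, 359) [35 36 88] r 45.0 ang 141.0
wrist (307, 359) [40 42 95] r 45.0 ang 140.0
wrist (308, 359) [37 41 92] r 45.0 ang 140.0
wrist (309, 359) [34 35 90] r 45.0 ang 139.0
wrist (310, 359) [36 40 90] r 46.0 ang 138.0
wrist (311, 359) [38 39 86] r 46.0 ang 137.0
wrist (305, 360) [39 40 84] r 44.0 ang 142.0
wrist (306, 360) [37 38 91] r 44.0 ang 141.0
wrist (307, 360) [36 40 93] r 44.0 ang 140.0
```

jog_arm(
  commands=[
    [0,-0.0012,-0.0117,-0.0002,1.3,0,-6],
    [0,-0.0034,-0.025,-0.0007,2.8,0,-13],
    [0,-0.006,-0.0345,-0.001,3.5,0,-18],
  ],
)

```text
t: 17.55
tcp_pos: [514.3, 15.5, 45.7]
orientation: [-0.112, 0.04, 0.993, 0.009]
wrist_force: [-0.3, 0.7, -2.2]
opening: 21.7
gripper_force: 30.0
```

```bash
python3 tilt.py;  python3 - <<'E'
from red import *
from ptr import ptr
ptr();red("wrist",(200,320,370,410));red("top",(245,120,300,185));red("scene",(275,250,335,298))
rows([(178-6*i,111,46,13) for i in range(1,11)])
E
```

```text
17.6 [514.2  14.8  45.6] [-0.  -0.6 -1.6] [ 0.178 -0.25   0.108] 22.039846165751023 tooltilt 12.9 h 175.6
widths [37, 41, 43, 43] top row 88
tilt in tool deg 15.5 top z at x=0 -14.2 [89.4 14.3] [18.7 -8.8]
no red
wrist (317, 369) [40 43 85] r 40.0 ang 145.0
wrist (317, 370) [33 36 87] r 39.0 ang 145.0
wrist (317, 371) [38 47 93] r 38.0 ang 144.0
wrist (318, 371) [28 33 77] r 39.0 ang 143.0
wrist (317, 372) [38 51 96] r 38.0 ang 143.0
wrist (318, 372) [29 32 76] r 38.0 ang 143.0
[0, 0.0009, 0.0064, 0.0001, -0.2, 0.1, 3.2], [0, -0.0003, 0.0179, -0.0001, -1.5, 0, 9], [0, -0.0027, 0.0293, -0.0005, -2.9, 0, 14.9], [0, -0.0062, 0.0403, -0.0012, -4.2, -0, 20.7], [0, -0.0109, 0.0509, -0.0022, -5.6, -0.1, 26.5], [0, -0.0166, 0.061, -0.0034, -6.9, -0.1, 32.4], [0, -0.0233, 0.0703, -0.0048, -8.3, -0.1, 38.2], [0, -0.0309, 0.079, -0.0065, -9.6, -0.1, 44.1], [0, -0.0394, 0.0867, -0.0083, -11, -0.2, 49.9], [0, -0.0485, 0.0935, -0.0104, -12.3, -0.2, 55.8],
```

```bash
python3 -c "
from rows import *
rows([(175.5,111.3,48.5,17)]*1+[(175.5-5*i,111.3,48.5,17) for i in range(1,11)])"
```

```text
[0, 0.002, -0.0004, -0.0023, 0.6, 4.1, -0.2], [0, 0.0016, 0.0093, -0.0023, -0.7, 4.1, 4.6], [0, 0.0004, 0.0189, -0.0025, -2, 4, 9.4], [0, -0.0016, 0.0284, -0.0028, -3.2, 4, 14.3], [0, -0.0044, 0.0377, -0.0034, -4.5, 3.9, 19.1], [0, -0.008, 0.0467, -0.0041, -5.8, 3.9, 23.9], [0, -0.0123, 0.0553, -0.005, -7.1, 3.8, 28.8], [0, -0.0174, 0.0636, -0.0061, -8.4, 3.8, 33.6], [0, -0.0231, 0.0713, -0.0073, -9.7, 3.7, 38.4], [0, -0.0295, 0.0785, -0.0087, -11, 3.7, 43.2], [0, -0.0364, 0.0851, -0.0103, -12.3, 3.6, 48.1],
```

jog_arm(
  commands=[
    [0,0.002,0,-0.0023,0.5,4,0],
    [0,0.0016,0.0093,-0.0023,-0.7,4,4.6],
    [0,0.0004,0.019,-0.0025,-2,4,9.4],
    [0,-0.0016,0.0284,-0.0028,-3.2,4,14.3],
    [0,-0.0044,0.0377,-0.0034,-4.5,4,19],
    [0,-0.008,0.0467,-0.004,-5.8,3.9,24],
    [0,-0.0123,0.0553,-0.005,-7,3.8,28.8],
    [0,-0.0174,0.0636,-0.006,-8.4,3.8,33.6],
  ],
)

```text
t: 18.8
tcp_pos: [537.9, 78.4, 49.0]
orientation: [-0.14, 0.335, 0.931, 0.05]
wrist_force: [-3.6, 0.1, 1.5]
opening: 22.0
gripper_force: 30.0
```

```bash
python3 tilt.py;  python3 - <<'E'
from red import *
from ptr import ptr
ptr();red("scene",(275,250,335,298))
rows([(142-5*i,111.3,48.5,17) for i in range(1,7)])
E
```

```text
18.85 [538.3  78.9  49. ] [-3.6 -0.3  2.3] [-0.27   0.125  0.21 ] 21.577167492549084 tooltilt 17.0 h 140.2
widths [32, 42, 42, 42] top row 90
tilt in tool deg 16.2 top z at x=0 -13.5 [88.2  9.9] [17.7 -9.2]
no red
[0, -0.0008, 0.0067, 0.0002, -1.1, -0, 3.5], [0, -0.0018, 0.0164, -0.0001, -2.5, -0, 8.3], [0, -0.0036, 0.0259, -0.0007, -4, -0, 13.1], [0, -0.0062, 0.0352, -0.0015, -5.5, -0, 17.9], [0, -0.0096, 0.0443, -0.0025, -6.9, -0, 22.7], [0, -0.0137, 0.053, -0.0037, -8.4, -0, 27.4],
```

jog_arm(
  commands=[
    [0,-0.0008,0.0067,0.0002,-1.1,0,3.5],
    [0,-0.0018,0.0164,0,-2.5,0,8.3],
    [0,-0.0036,0.026,-0.0007,-4,0,13],
    [0,-0.0062,0.0352,-0.0015,-5.5,0,18],
    [0,-0.0096,0.0443,-0.0025,-7,0,22.7],
    [0,-0.0137,0.053,-0.0037,-8.4,0,27.4],
  ],
)

```text
t: 19.7
tcp_pos: [581.7, 111.7, 48.3]
orientation: [-0.124, 0.553, 0.82, 0.083]
wrist_force: [-5.0, 5.0, 2.7]
opening: 21.8
gripper_force: 30.0
```

```bash
python3 tilt.py;  python3 - <<'E'
from red import *
from ptr import ptr
ptr();red("wrist",(200,320,370,410));red("scene",(275,250,335,298))
rows([(112+6*i,111.3,48,17) for i in range(1,11)])
E
```

```text
19.75 [582.5 111.9  48.4] [-4.3  5.8  2.6] [0.577 0.575 0.214] 21.995366708242376 tooltilt 17.2 h 111.8
widths [26, 40, 41, 41] top row 90
tilt in tool deg 20.2 top z at x=0 -17.0 [88.5 18.7] [17.6 -9.1]
no red
[0, -0.0022, -0.0117, -0.0002, 1.7, -0.2, -5.6], [0, -0.0039, -0.0232, -0.0007, 3.5, -0.2, -11.3], [0, -0.0067, -0.0345, -0.0016, 5.3, -0.2, -17], [0, -0.0107, -0.0454, -0.0028, 7, -0.2, -22.8], [0, -0.0157, -0.0558, -0.0044, 8.8, -0.2, -28.5], [0, -0.0217, -0.0656, -0.0062, 10.5, -0.2, -34.3], [0, -0.0287, -0.0746, -0.0084, 12.3, -0.2, -40], [0, -0.0366, -0.0829, -0.0108, 14.1, -0.2, -45.7], [0, -0.0452, -0.0903, -0.0135, 15.8, -0.2, -51.5], [0, -0.0545, -0.0966, -0.0164, 17.6, -0.2, -57.2],
```

jog_arm(
  commands=[
    [0,-0.0022,-0.0117,-0.0002,1.7,-1,-5.6],
    [0,-0.004,-0.0232,-0.0007,3.5,-1.5,-11.3],
    [0,-0.0067,-0.0345,-0.0016,5.3,-1.5,-17],
    [0,-0.0087,-0.04,-0.0022,6.2,-1.5,-20],
  ],
)

```text
t: 20.4
tcp_pos: [548.9, 87.4, 47.1]
orientation: [-0.125, 0.394, 0.909, 0.052]
wrist_force: [2.8, 3.9, -3.2]
opening: 21.8
gripper_force: 30.0
```

```bash
python3 tilt.py;  python3 - <<'E'
from red import *
from ptr import ptr
ptr();red("wrist",(200,320,370,410));red("scene",(275,250,335,298))
rows([(132+6*i,111.3,48,16) for i in range(1,9)])
E
```

```text
20.45 [548.7  87.1  47.1] [ 1.7  3.8 -2.5] [ 0.584 -0.567  0.222] 21.73004565640043 tooltilt 15.6 h 133.2
widths [33, 42, 42, 42] top row 90
tilt in tool deg 17.4 top z at x=0 -16.0 [88.1  9.9] [16.2 -5.5]
ptr n 65 [613.  46.  38.] ang 105.8 r 40.9
[0, 0.0011, -0.0097, -0.0005, 1.1, 0.4, -4.9], [0, -0.0005, -0.0212, -0.0008, 2.8, 0.4, -10.7], [0, -0.0033, -0.0325, -0.0016, 4.4, 0.4, -16.5], [0, -0.0071, -0.0435, -0.0026, 6, 0.3, -22.3], [0, -0.0121, -0.0539, -0.0039, 7.7, 0.3, -28], [0, -0.018, -0.0638, -0.0055, 9.3, 0.3, -33.8], [0, -0.025, -0.073, -0.0074, 10.9, 0.3, -39.6], [0, -0.0328, -0.0814, -0.0096, 12.6, 0.3, -45.4],
```

```bash
python3 -c "
from rows import *
rows([(133+6.5*i,111.3,48,15.5) for i in range(1,9)])"
```

```text
[0, 0.0008, -0.0126, -0.0005, 1.5, -0.1, -6.4], [0, -0.0013, -0.025, -0.001, 3.2, -0.1, -12.7], [0, -0.0047, -0.0371, -0.0019, 5, -0.1, -18.9], [0, -0.0095, -0.0488, -0.0032, 6.7, -0.2, -25.2], [0, -0.0154, -0.0598, -0.0048, 8.5, -0.2, -31.4], [0, -0.0226, -0.07, -0.0068, 10.2, -0.2, -37.7], [0, -0.0307, -0.0793, -0.009, 12, -0.2, -44], [0, -0.0399, -0.0877, -0.0115, 13.7, -0.2, -50.2],
```

jog_arm(
  commands=[
    [0,0.0008,-0.0126,-0.0005,1.5,0,-6.4],
    [0,-0.0013,-0.025,-0.001,3.2,0,-12.7],
    [0,-0.0047,-0.037,-0.002,5,0,-19],
    [0,-0.0095,-0.0488,-0.0032,6.7,0,-25.2],
    [0,-0.0154,-0.06,-0.0048,8.5,0,-31.4],
    [0,-0.0226,-0.07,-0.0068,10.2,0,-37.7],
    [0,-0.0307,-0.0793,-0.009,12,0,-44],
    [0,-0.04,-0.0877,-0.0115,13.7,0,-50.2],
    [0,-0.04,-0.0877,-0.0115,13.7,0,-50.2],
  ],
)

```text
t: 21.72
tcp_pos: [513.3, -3.8, 48.2]
orientation: [-0.136, -0.042, 0.99, -0.006]
wrist_force: [2.4, 1.0, -2.5]
opening: 21.8
gripper_force: 30.0
```

```bash
python3 tilt.py;  python3 - <<'E'
from rows import *
rows([(184,111.3,48.5,18)]+[(184-6*i,111.3,48.5,18) for i in range(1,12)])
E
```

```text
21.775 [513.3  -3.6  48.3] [ 1.9  0.5 -3.1] [ 0.196 -0.717  0.024] 21.71990852667146 tooltilt 15.7 h -175.2
widths [32, 42, 42, 42] top row 90
tilt in tool deg 17.3 top z at x=0 -15.0 [88.4 14.3] [17.8 -9.2]
[0, 0.0001, 0.0028, -0.0002, -0.2, 2.3, 0.8], [0, -0.0006, 0.0145, -0.0004, -2, 2.3, 6.5], [0, -0.0025, 0.0259, -0.001, -3.7, 2.3, 12.2], [0, -0.0056, 0.0371, -0.0018, -5.4, 2.3, 18], [0, -0.0097, 0.048, -0.003, -7.2, 2.3, 23.7], [0, -0.015, 0.0583, -0.0044, -8.9, 2.3, 29.5], [0, -0.0212, 0.068, -0.0062, -10.6, 2.3, 35.2], [0, -0.0284, 0.0769, -0.0082, -12.4, 2.2, 41], [0, -0.0364, 0.085, -0.0105, -14.1, 2.2, 46.7], [0, -0.0452, 0.0922, -0.0129, -15.9, 2.1, 52.4], [0, -0.0547, 0.0985, -0.0156, -17.6, 2.1, 58.2], [0, -0.0648, 0.1036, -0.0184, -19.3, 2.1, 63.9],
```

jog_arm(
  commands=[
    [0,0,0.0028,-0.0002,0,2.3,0.8],
    [0,-0.0006,0.0145,-0.0004,-2,2.3,6.5],
    [0,-0.0025,0.026,-0.001,-3.7,2.3,12.2],
    [0,-0.0056,0.037,-0.0018,-5.4,2.3,18],
    [0,-0.0097,0.048,-0.003,-7.2,2.3,23.7],
    [0,-0.015,0.0583,-0.0044,-9,2.3,29.5],
    [0,-0.0212,0.068,-0.0062,-10.6,2.3,35.2],
    [0,-0.0284,0.077,-0.0082,-12.4,2.2,41],
    [0,-0.0364,0.085,-0.0105,-14,2.2,46.7],
    [0,-0.0452,0.0922,-0.013,-16,2.1,52.4],
    [0,-0.0547,0.0985,-0.0156,-17.6,2.1,58.2],
    [0,-0.0648,0.1036,-0.0184,-19.3,2.1,64],
  ],
)

```text
t: 23.28
tcp_pos: [570.7, 106.6, 48.8]
orientation: [-0.137, 0.509, 0.846, 0.08]
wrist_force: [-1.4, 2.4, 0.4]
opening: 21.6
gripper_force: 30.1
```

```bash
python3 tilt.py;  python3 - <<'E'
from red import *
from ptr import ptr
ptr();red("scene",(275,250,335,298),34)
rows([(120-5*i,111.3,48,18) for i in range(1,3)])
E
```

```text
23.325 [571.6 107.   48.9] [-1.7  4.4  1.9] [0.313 0.001 0.342] 21.892884149406 tooltilt 18.2 h 117.6
widths [0, 41, 41, 41] top row 91
tilt in tool deg 19.9 top z at x=0 -16.2 [87.8 14.2] [17.2 -9.2]
no red
scene (315, 280) [ 65  87 161] r 40.0 ang 51.0
[0, -0.0019, 0.0063, 0.0002, -1.2, -0.2, 3], [0, -0.0028, 0.0159, -0.0001, -2.7, -0.1, 7.8],
```

The pointer now shows in the scene view at (315,280), an angle of about 51°, so roughly 42° remain. One more stroke.

```bash
python3 -c "
from rows import *
rows([(118+6.8*i,111.3,48,15.5) for i in range(1,11)])"
```

```text
[0, -0.0024, -0.0127, 0.0001, 1.7, -2.7, -6.3], [0, -0.0046, -0.0257, -0.0006, 3.7, -2.7, -12.8], [0, -0.0082, -0.0384, -0.0017, 5.7, -2.7, -19.3], [0, -0.0132, -0.0505, -0.0033, 7.7, -2.6, -25.8], [0, -0.0196, -0.0619, -0.0054, 9.6, -2.6, -32.4], [0, -0.0272, -0.0724, -0.0078, 11.6, -2.6, -38.9], [0, -0.0359, -0.0819, -0.0107, 13.6, -2.6, -45.4], [0, -0.0456, -0.0903, -0.0138, 15.5, -2.5, -51.9], [0, -0.0562, -0.0973, -0.0173, 17.5, -2.5, -58.4], [0, -0.0675, -0.1031, -0.021, 19.5, -2.4, -64.9],
```

jog_arm(
  commands=[
    [0,-0.0024,-0.0127,0,1.7,-2.7,-6.3],
    [0,-0.0046,-0.0257,-0.0006,3.7,-2.7,-12.8],
    [0,-0.0082,-0.0384,-0.0017,5.7,-2.7,-19.3],
    [0,-0.0132,-0.0505,-0.0033,7.7,-2.6,-25.8],
    [0,-0.0196,-0.062,-0.0054,9.6,-2.6,-32.4],
    [0,-0.0272,-0.0724,-0.0078,11.6,-2.6,-39],
    [0,-0.036,-0.082,-0.0107,13.6,-2.6,-45.4],
    [0,-0.0456,-0.09,-0.0138,15.5,-2.5,-52],
    [0,-0.0562,-0.0973,-0.0173,17.5,-2.5,-58.4],
    [0,-0.0675,-0.103,-0.021,19.5,-2.4,-65],
    [0,-0.0675,-0.103,-0.021,19.5,-2.4,-65],
  ],
)

```text
t: 24.8
tcp_pos: [513.5, -5.7, 47.4]
orientation: [-0.134, -0.051, 0.99, -0.007]
wrist_force: [1.4, 1.3, -1.5]
opening: 21.7
gripper_force: 30.0
```

```bash
python3 tilt.py;  python3 - <<'E'
from red import *
red("scene",(275,250,335,298),34)
rows([(186,111.3,48.5,18)]+[(186-6*i,111.3,48.5,18) for i in range(1,12)])
E
```

```text
24.85 [513.4  -5.5  47.4] [ 1.7  0.7 -2.8] [ 0.21  -0.575  0.035] 21.438652038150575 tooltilt 15.5 h -174.2
widths [32, 41, 42, 42] top row 90
tilt in tool deg 17.6 top z at x=0 -15.3 [88.4 14.2] [17.8 -9.2]
[0, 0.0003, 0.0008, -0.001, -0, 2.5, -0.2], [0, -0.0003, 0.0125, -0.0012, -1.7, 2.5, 5.6], [0, -0.002, 0.024, -0.0017, -3.5, 2.5, 11.3], [0, -0.0049, 0.0352, -0.0025, -5.2, 2.5, 17.1], [0, -0.0088, 0.0461, -0.0036, -6.9, 2.5, 22.8], [0, -0.0139, 0.0565, -0.005, -8.7, 2.5, 28.6], [0, -0.02, 0.0663, -0.0067, -10.4, 2.5, 34.3], [0, -0.027, 0.0754, -0.0087, -12.1, 2.4, 40.1], [0, -0.035, 0.0836, -0.0109, -13.8, 2.4, 45.8], [0, -0.0437, 0.091, -0.0133, -15.6, 2.4, 51.6], [0, -0.0531, 0.0974, -0.0159, -17.3, 2.3, 57.3], [0, -0.063, 0.1027, -0.0187, -19, 2.3, 63],
```

jog_arm(
  commands=[
    [0,0,0.001,-0.001,0,2.5,0],
    [0,0,0.0125,-0.0012,-1.7,2.5,5.6],
    [0,-0.002,0.024,-0.0017,-3.5,2.5,11.3],
    [0,-0.005,0.0352,-0.0025,-5.2,2.5,17],
    [0,-0.009,0.046,-0.0036,-7,2.5,22.8],
    [0,-0.014,0.0565,-0.005,-8.7,2.5,28.6],
    [0,-0.02,0.0663,-0.0067,-10.4,2.5,34.3],
    [0,-0.027,0.0754,-0.0087,-12,2.4,40],
    [0,-0.035,0.0836,-0.011,-13.8,2.4,45.8],
  ],
)

```text
t: 26.02
tcp_pos: [540.8, 81.9, 49.1]
orientation: [-0.147, 0.355, 0.922, 0.056]
wrist_force: [-1.0, 1.0, -0.4]
opening: 21.7
gripper_force: 30.1
```

```bash
python3 tilt.py;  python3 - <<'E'
from red import *
red("scene",(275,250,335,298),34)
rows([(140-5*i,111.3,48.5,18) for i in range(1,5)])
E
```

```text
26.075 [541.4  82.5  49.2] [-0.9  2.1  0.3] [-0.024 -0.054  0.327] 21.864892170024483 tooltilt 18.0 h 137.7
widths [23, 41, 41, 41] top row 90
tilt in tool deg 19.4 top z at x=0 -15.4 [88.4 14.2] [17.7 -9.1]
[0, -0.0009, 0.0058, 0.0004, -1, -0, 2.9], [0, -0.0018, 0.0154, 0.0001, -2.5, -0, 7.7], [0, -0.0035, 0.025, -0.0005, -4.1, -0, 12.4], [0, -0.006, 0.0343, -0.0013, -5.6, -0, 17.2],
```

jog_arm(
  commands=[
    [0,-0.0009,0.0058,0.0004,-1,0,2.9],
    [0,-0.0018,0.0154,0,-2.5,0,7.7],
    [0,-0.0035,0.025,-0.0005,-4,0,12.4],
  ],
)

```text
t: 26.5
tcp_pos: [555.5, 96.1, 47.4]
orientation: [-0.143, 0.455, 0.876, 0.067]
wrist_force: [-22.6, -9.8, 4.0]
opening: 22.5
gripper_force: 30.4
```

```bash
python3 tilt.py;  python3 - <<'E'
from red import *
red("scene",(275,250,335,298),34,25)
rows([(128-5*i,111.3,48.5,18) for i in range(1,5)])
E
```

```text
26.55 [555.3  95.8  47. ] [-20.2  -9.6   3.2] [-1.741  2.837  1.839] 22.652320862383206 tooltilt 18.2 h 124.7
widths [0, 40, 41, 40] top row 92
tilt in tool deg 22.2 top z at x=0 -17.6 [87.5 18.1] [21.7 -8.1]
[0, -0.0004, 0.0098, -0.002, -1.5, -0.2, 1.9], [0, -0.0011, 0.0195, -0.0024, -3.1, -0.2, 6.7], [0, -0.0026, 0.0291, -0.0031, -4.6, -0.1, 11.4], [0, -0.0049, 0.0385, -0.004, -6.2, -0.1, 16.2],
```

The tangential force has risen to about 22 N, so the nut is at its stop. I'll ease back, lift off and check.

```bash
python3 -c "
from rows import *
rows([(127,111,48.5,18),(133,111,48.5,18),(136,111,48.5,18),(136,111,58,20),(136,111,70,21),(136,111,90,21),(136,111,110,21),(136,111,130,21),(136,111,130,21)])"
```

```text
[0, -0.0006, 0.0021, -0.002, -0.3, -0.2, -1.9], [0, -0.0016, -0.0095, -0.0021, 1.6, -0.3, -7.6], [0, -0.0025, -0.0152, -0.0024, 2.5, -0.3, -10.5], [0, 0.0004, -0.0154, -0.0114, 2.7, 1.7, -10.4], [0, 0.0042, -0.0156, -0.0228, 2.8, 2.7, -10.4], [0, 0.0105, -0.0159, -0.0418, 2.8, 2.7, -10.4], [0, 0.0167, -0.0162, -0.0608, 2.8, 2.7, -10.4], [0, 0.023, -0.0165, -0.0798, 2.8, 2.7, -10.4], [0, 0.023, -0.0165, -0.0798, 2.8, 2.7, -10.4],
```

jog_arm(
  commands=[
    [0,-0.001,-0.002,-0.002,0.5,0,-4],
    [0,-0.0016,-0.0095,-0.0021,1.6,0,-7.6],
    [0,-0.0025,-0.015,-0.0024,2.5,0,-10.5],
    [0,-0.001,-0.0154,-0.007,2.7,1,-10.4],
    [0,0.0004,-0.0154,-0.0114,2.7,1.7,-10.4],
    [0,0.0042,-0.0156,-0.0228,2.8,2.7,-10.4],
    [0,0.0105,-0.016,-0.0418,2.8,2.7,-10.4],
    [0,0.0167,-0.0162,-0.061,2.8,2.7,-10.4],
    [0,0.023,-0.0165,-0.08,2.8,2.7,-10.4],
    [0,0.023,-0.0165,-0.08,2.8,2.7,-10.4],
  ],
)

```text
t: 27.85
tcp_pos: [547.7, 84.3, 126.8]
orientation: [-0.165, 0.37, 0.911, 0.071]
wrist_force: [-2.5, -1.7, -26.6]
opening: 21.7
gripper_force: 29.9
```

```bash
python3 tilt.py;  python3 - <<'E'
from red import *
red("scene",(275,250,335,298),36,25)
c=cam("scene");print(c["color"][276:296:2,298:320:2].tolist()) if 0 else 0
E
```

```text
27.9 [547.7  84.4 126.7] [ -2.7  -1.2 -26.7] [-1.565 -1.184  0.153] 21.41465191128822 tooltilt 20.7 h 135.9
widths [0, 0, 0, 0] top row 121
tilt in tool deg 0.0 top z at x=0 -11.1 [72.1  0.4] [17.3 -9.5]
```

The upward pull is 24 N: the head is canted on the stud because the handle pitched up. I'll lower and level it, then lift straight.

```bash
python3 -c "
from rows import *
rows([(136,111,118,17),(136,110,108,12),(136,108.5,98,7),(136,107.5,90,2),(136,107.5,90,2)])"
```

```text
[0, -0.0009, -0.0027, 0.0089, 0.4, -3.7, -0.1], [0, -0.0054, -0.0028, 0.0179, 0.4, -8.7, -0.1], [0, -0.0103, -0.0028, 0.0267, 0.4, -13.7, -0.1], [0, -0.0141, -0.0029, 0.0338, 0.4, -18.7, -0.2], [0, -0.0141, -0.0029, 0.0338, 0.4, -18.7, -0.2],
```

jog_arm(
  commands=[
    [0,-0.001,-0.002,0.009,0,-3.7,0],
    [0,-0.0054,-0.002,0.018,0,-8.7,0],
    [0,-0.0103,-0.002,0.0267,0,-13.7,0],
    [0,-0.014,-0.002,0.0338,0,-18.7,0],
    [0,-0.014,-0.002,0.0338,0,-18.7,0],
  ],
)

```text
t: 28.62
tcp_pos: [541.5, 93.0, 96.8]
orientation: [-0.021, 0.372, 0.928, 0.017]
wrist_force: [-28.8, 24.9, 10.1]
opening: 21.8
gripper_force: 30.1
```

```bash
python3 tilt.py; python3 - <<'E'
from h import *
c=cam("scene");np.savez("sc.npz",K=c["K"],rvec=c["rvec"],tvec=c["tvec"]);a=cv2.resize(c["color"][180:300,245:360],None,fx=4.5,fy=4.5,interpolation=cv2.INTER_CUBIC)
cv2.imwrite("pics/last.png",a)
for z in(45,65,79,99):print(z,proj(c,[625,8,z]))
E
```

```text
28.675 [541.7  92.9  97.1] [-29.3  26.1   9.8] [ 4.491  5.292 -0.329] 21.602125524992356 tooltilt 3.0 h 136.3
widths [0, 0, 0, 40] top row 118
tilt in tool deg -8.6 top z at x=0 -5.6 [73.7 -6.2] [18.4 -8.6]
45 [301.89881329 272.27525648]
65 [302.14910084 266.51658572]
79 [302.32739085 262.41445007]
99 [302.58662818 256.44986083]
```

View pics/last.png

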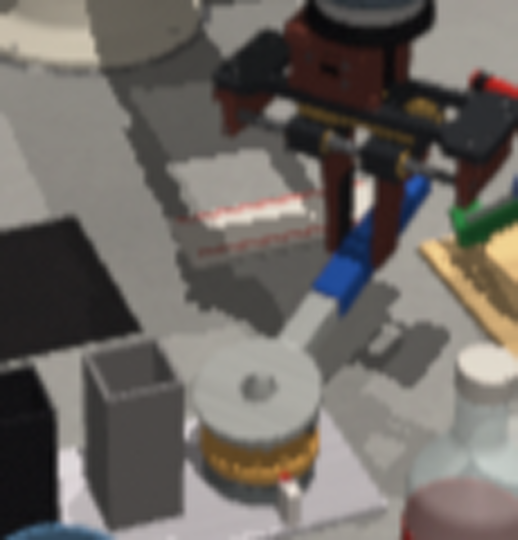

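The last view shows the red pointer against the white block, so the nut is tight. The head (hole at about (302,265)) is still on the stud with the handle canted up. I'll relax the radial load, level the wrench and regrip.

```bash
python3 -c "
from rows import *
rows([(136.3,119,97,3),(136.3,119.5,88,0),(136.3,120,77,-4),(136.3,120,68,-8),(136.3,120,68,-8)])"
```

```text
[0, 0.0002, -0.0053, 0.0001, 0.9, -0.1, -0], [0, 0.0002, -0.0054, 0.0091, 0.9, -3.1, -0], [0, 0.0001, -0.0056, 0.0202, 0.9, -7.1, -0.1], [0, -0.0004, -0.0057, 0.0291, 0.9, -11.1, -0.1], [0, -0.0004, -0.0057, 0.0291, 0.9, -11.1, -0.1],
```

jog_arm(
  commands=[
    [0,0.011,0,-0.007,0,0,0],
    [0,0.012,0,0.002,0,-3,0],
    [0,0.012,0,0.013,0,-7,0],
    [0,0.012,0,0.022,0,-10,0],
    [0,0.012,0,0.022,0,-10,0],
  ],
)

```text
t: 29.35
tcp_pos: [538.7, 95.2, 74.6]
orientation: [0.068, 0.375, 0.924, -0.019]
wrist_force: [-6.0, 5.2, -0.9]
opening: 21.6
gripper_force: 30.0
```

```bash
python3 tilt.py
```

```text
29.4 [538.8  95.2  74.9] [-6.3  6.3 -1.6] [ 1.102  1.198 -0.13 ] 21.599707651938232 tooltilt -7.9 h 135.8
widths [0, 0, 0, 43] top row 114
tilt in tool deg -3.1 top z at x=0 -8.1 [75.2 -2.4] [20.1 -7.9]
```

jog_arm(
  commands=[
    [0.55,0,0,0,0,0,0],
    [0.55,0,0,0,0,0,0],
    [0.55,0,0,0,0,0,0],
    [0.55,0,0,0,0,0,0],
  ],
)

```text
t: 29.9
tcp_pos: [540.0, 92.9, 73.8]
orientation: [0.068, 0.375, 0.924, -0.02]
wrist_force: [-0.3, 0.6, 0.3]
opening: 47.9
gripper_force: 0.0
```

```bash
python3 tilt.py; python3 - <<'E'
from h import *
c=cam("wrist");m=cv2.inRange(cv2.cvtColor(c["color"],cv2.COLOR_BGR2HSV),(100,90,40),(130,255,255))
for r in range(60,330,20):
    x=np.where(m[r])[0]
    if len(x):print(r,x.min(),x.max(),len(x))
E
```

```text
29.95 [539.8  92.9  73.6] [-0.7  0.9 -0. ] [ 0.028 -0.116  0.006] 48.472933691955696 tooltilt -8.1 h 135.7
widths [0, 0, 35, 35] top row 101
tilt in tool deg 2.8 top z at x=0 36.1 [81.9 43.9] [-2.7 37.2]
60 447 470 24
80 459 460 2
120 265 299 35
140 264 299 36
160 265 299 35
180 265 299 35
200 265 298 34
220 266 298 33
240 266 298 33
260 266 298 33
280 267 298 32
```

jog_arm(
  commands=[
    [0.55,0,0,0.02,0,-2.8,0],
    [0.55,0,0,0.04,0,-2.8,0],
    [0.55,0,0,0.055,0,-2.8,0],
    [0.55,0,0,0.058,0,-2.8,0],
    [0.55,0,0,0.058,0,-2.8,0],
    [0,0,0,0.058,0,-2.8,0],
    [0,0,0,0.058,0,-2.8,0],
    [0,0,0,0.058,0,-2.8,0],
    [0,0,0,0.058,0,-2.8,0],
    [0,0,0,0.058,0,-2.8,0],
  ],
)

```text
t: 31.25
tcp_pos: [546.1, 87.8, 16.4]
orientation: [0.091, 0.375, 0.922, -0.029]
wrist_force: [-3.3, -1.3, 3.2]
opening: 22.2
gripper_force: 30.0
```

```bash
python3 tilt.py
```

```text
31.3 [546.1  87.8  16.3] [-2.3 -1.1  4.5] [-0.373  0.319 -0.185] 22.126436899509326 tooltilt -10.9 h 135.7
widths [0, 44, 50, 50] top row 98
tilt in tool deg 3.7 top z at x=0 -24.0 [ 82.7 -18.1] [ 23.3 -22. ]
```

```bash
python3 -c "
from rows import *
rows([(135.7,113,25,-7),(135.7,114.5,34,-2),(135.7,115.5,43,3),(135.7,115.5,48,3.5),(135.7,115.5,48,3.5)])"
```

```text
[0, -0.0009, -0.0033, -0.0087, 0.8, 3.9, 0], [0, -0.0011, -0.0032, -0.0178, 0.8, 8.9, 0.1], [0, -0.0018, -0.003, -0.0268, 0.8, 13.9, 0.1], [0, -0.0028, -0.003, -0.0317, 0.8, 14.4, 0.1], [0, -0.0028, -0.003, -0.0317, 0.8, 14.4, 0.1],
```

jog_arm(
  commands=[
    [0,-0.001,0,-0.0087,0,3.9,0],
    [0,-0.001,0,-0.0178,0,8.9,0],
    [0,-0.0018,0,-0.0268,0,13.9,0],
    [0,-0.0028,0,-0.0317,0,14.4,0],
    [0,-0.0028,0,-0.0317,0,14.4,0],
  ],
)

```text
t: 31.92
tcp_pos: [542.7, 90.3, 46.5]
orientation: [-0.027, 0.375, 0.926, 0.018]
wrist_force: [-2.6, 3.0, -2.3]
opening: 22.0
gripper_force: 30.0
```

```bash
python3 tilt.py
```

```text
31.975 [542.6  90.3  46.4] [-3.9  1.9 -2.3] [ 0.388  0.4   -0.04 ] 22.07044721959939 tooltilt 3.6 h 135.9
widths [0, 45, 51, 51] top row 97
tilt in tool deg 1.4 top z at x=0 -23.2 [ 83.5 -18.3] [ 24. -22.]
```

jog_arm(
  commands=[
    [0,0.0005,0,-0.005,0,-1,0],
    [0,0.001,0,-0.012,0,-2,0],
    [0,0.001,0,-0.02,0,-2,0],
    [0,0.0015,0,-0.028,0,-2,0],
    [0,0.002,0,-0.036,0,-2,0],
    [0,0.002,0,-0.036,0,-2,0],
  ],
)

```text
t: 32.72
tcp_pos: [543.9, 89.4, 84.9]
orientation: [-0.009, 0.376, 0.927, 0.012]
wrist_force: [0.3, 0.2, -2.9]
opening: 22.3
gripper_force: 30.0
```

```bash
python3 tilt.py
```

```text
32.775 [543.5  89.4  84.1] [ 1.3 -0.6 -3.2] [ 0.048 -0.045  0.021] 21.718802453083914 tooltilt 1.5 h 135.9
widths [0, 45, 51, 51] top row 97
tilt in tool deg 0.8 top z at x=0 -23.2 [ 83.2 -18.8] [ 23.8 -22.6]
```

```bash
cat > goto.py <<'E'
import sys
from h import *
def go(p,h,t=0):
    h,t=np.radians([h,t]);x=np.array([np.cos(h)*np.cos(t),np.sin(h)*np.cos(t),np.sin(t)]);y=np.array([np.cos(h-np.pi/2),np.sin(h-np.pi/2),0])
    s,v=rel(p,Rt=R.from_matrix(np.c_[x,y,np.cross(x,y)]));print(p,list(s),list(v))
E
python3 -c "
from goto import *
go([543.5,89.4,140],135.9,0);go([409.4,-146,140],103.4);go([409.4,-146,30],103.4);go([409.4,-146,7],103.4)"
```

```text
[543.5, 89.4, 140] [np.float64(0.0015), np.float64(0.0008), np.float64(-0.0558)] [np.float64(0.8), np.float64(-1.5), np.float64(-0.0)]
[409.4, -146, 140] [np.float64(-0.0662), np.float64(-0.2615), np.float64(-0.0614)] [np.float64(0.4), np.float64(-1.6), np.float64(32.5)]
[409.4, -146, 30] [np.float64(-0.0689), np.float64(-0.2631), np.float64(0.0486)] [np.float64(0.4), np.float64(-1.6), np.float64(32.5)]
[409.4, -146, 7] [np.float64(-0.0695), np.float64(-0.2634), np.float64(0.0716)] [np.float64(0.4), np.float64(-1.6), np.float64(32.5)]
```

jog_arm(
  commands=[
    [0,0.001,0,-0.05,0,-1,0],
    [0,-0.015,-0.05,-0.058,0,-1.6,8],
    [0,-0.03,-0.1,-0.06,0,-1.6,16],
    [0,-0.045,-0.15,-0.06,0,-1.6,24],
    [0,-0.055,-0.2,-0.06,0,-1.6,32.5],
    [0,-0.0662,-0.2615,-0.0614,0.4,-1.6,32.5],
    [0,-0.068,-0.262,0,0.4,-1.6,32.5],
    [0,-0.069,-0.263,0.045,0.4,-1.6,32.5],
    [0,-0.0695,-0.2634,0.065,0.4,-1.6,32.5],
    [0,-0.0695,-0.2634,0.0716,0.4,-1.6,32.5],
    [0,-0.0695,-0.2634,0.0716,0.4,-1.6,32.5],
  ],
)

```text
t: 34.15
tcp_pos: [409.1, -145.9, 6.9]
orientation: [-0.001, 0.62, 0.785, -0.0]
wrist_force: [1.3, 0.8, -2.8]
opening: 21.8
gripper_force: 30.0
```

```bash
python3 tilt.py
```

```text
34.2 [ 409.6 -146.1    7.6] [ 0.1  0.1 -3. ] [ 0.044 -0.099 -0.06 ] 21.755257991463036 tooltilt 0.0 h 103.4
widths [0, 47, 53, 57] top row 97
tilt in tool deg 49.0 top z at x=0 -129.1 [ 83.4 -25.7] [ 45.  -74.2]
```

jog_arm(
  commands=[
    [0,0,0,0.0015,0,0,0],
    [0,0,0,0.0025,0,0,0],
    [0.6,0,0,0.0025,0,0,0],
    [0.6,0,0,0.0025,0,0,0],
    [0.6,0,0,0.0025,0,0,0],
    [0.6,0,0,0.0025,0,0,0],
    [0.6,0,0,-0.03,0,0,0],
    [0.6,0,0,-0.09,0,0,0],
    [0.6,0,0,-0.15,0,0,0],
    [0.6,0,0,-0.2,0,0,0],
    [0.6,0,0,-0.2,0,0,0],
  ],
)

```text
t: 35.58
tcp_pos: [410.9, -146.8, 211.7]
orientation: [0.004, 0.62, 0.785, 0.001]
wrist_force: [0.7, -0.7, -0.0]
opening: 52.8
gripper_force: 0.0
```

```bash
cat > meas.py <<'E'
from h import *
def blob(c,lo,hi,box,mn=15):
    k=cv2.cvtColor(c["color"],cv2.COLOR_BGR2HSV);m=cv2.inRange(k,lo,hi);x0,y0,x1,y1=box;mm=np.zeros_like(m);mm[y0:y1,x0:x1]=m[y0:y1,x0:x1]
    cs=[q for q in cv2.findContours(mm,0,1)[0] if cv2.contourArea(q)>mn]
    return max(cs,key=cv2.contourArea) if cs else None
def wrench():
    t=cam("top");a=blob(t,(100,120,60),(130,255,255),(250,170,430,290));b=blob(t,(0,0,130),(180,70,255),(345,190,420,260))
    for n,q,z in(("handle",a,27),("head",b,23)):
        if q is None: print(n,None);continue
        r=cv2.minAreaRect(q);print(n,onz(t,r[0],z).round(1),np.round(r[1],1))
E
python3 - <<'E'
from meas import *
wrench()
from red import red
red("scene",(275,250,335,298),36,25)
t=cam("top");s=cam("scene")
for n,c,box in(("top",t,(100,140,225,245)),("scene",s,(330,190,440,260))):
    for col,lo,hi in(("red",(0,140,60),(6,255,255)),("red2",(174,140,60),(180,255,255)),("blue",(100,100,50),(130,255,255)),("white",(0,0,190),(180,45,255))):
        q=blob(c,lo,hi,box,4)
        if q is not None: r=cv2.minAreaRect(q);print(n,col,np.round(r[0],1),np.round(r[1],1),round(r[2]),cv2.contourArea(q))
E
```

```text
handle [394.1 -82.1  27. ] [ 9.7 18.2]
head [ 441.4 -276.4   23. ] [61. 74.]
top red [149.6 184.1] [23.4  8.5] 72 164.5
top blue [176.5 165.6] [5.5 8.9] 74 35.5
scene red [400. 209.] [7.1 7.1] 45 40.0
scene blue [371.8 216.6] [7.2 3.6] 63 14.0
scene white [377.3 213.3] [6.4 5.7] 45 28.5
```

```bash
python3 - <<'E'
from meas import *
t=cam("top");s=cam("scene")
print("wht end",two(t,(175.3,158.6),s,(377.3,213.3)));print("red end",two(t,(142.4,164.1),s,(400,209)))
# top-view handle lines: red pixels & driver colours PCA
k=cv2.cvtColor(t["color"],cv2.COLOR_BGR2HSV)
m=cv2.inRange(k,(0,140,60),(6,255,255))|cv2.inRange(k,(174,140,60),(180,255,255));m[:140]=0;m[245:]=0;m[:,:100]=0;m[:,225:]=0
n,l,st,ce=cv2.connectedComponentsWithStats(m);print([(st[i].tolist(),ce[i].round(1).tolist()) for i in range(1,n) if st[i][4]>3])
k=cv2.cvtColor(s["color"],cv2.COLOR_BGR2HSV);m=cv2.inRange(k,(0,120,60),(7,255,255));m[:190]=0;m[250:]=0;m[:,:300]=0;m[:,440:]=0
n,l,st,ce=cv2.connectedComponentsWithStats(m);print([(st[i].tolist(),ce[i].round(1).tolist()) for i in range(1,n) if st[i][4]>3])
for z in(300,):
  from goto import go
  go([520,260,250],189)
E
```

```text
wht end (array([570.9412684 , 226.32465068, 172.82205254]), np.float64(3.2606461832719034))
red end (array([558.20019297, 300.65625397, 170.67527905]), np.float64(0.46427184446323416))
[([138, 161, 9, 8, 52], [142.1, 164.4]), ([142, 172, 16, 24, 195], [149.9, 183.9])]
[([352, 197, 14, 9, 56], [358.3, 201.0]), ([396, 206, 9, 8, 54], [400.1, 209.3]), ([383, 210, 11, 8, 41], [387.6, 213.5])]
[520, 260, 250] [np.float64(0.3692), np.float64(0.202), np.float64(-0.0449)] [np.float64(-0.0), np.float64(-0.3), np.float64(-85.6)]
```

jog_arm(
  commands=[
    [1,0.05,0.03,-0.045,0,0,-10],
    [1,0.1,0.05,-0.045,0,0,-20],
    [1,0.15,0.08,-0.045,0,0,-30],
    [1,0.2,0.11,-0.045,0,0,-40],
    [1,0.25,0.14,-0.045,0,0,-50],
    [1,0.3,0.16,-0.045,0,0,-60],
    [1,0.34,0.18,-0.045,0,0,-70],
    [1,0.369,0.202,-0.045,0,0,-80],
    [1,0.369,0.202,-0.045,0,0,-85.6],
    [1,0.369,0.202,-0.045,0,0,-85.6],
    [1,0.369,0.202,-0.045,0,0,-85.6],
  ],
)

```text
t: 37.25
tcp_pos: [520.4, 259.2, 251.2]
orientation: [-0.001, -0.077, 0.997, 0.0]
wrist_force: [1.0, -0.4, 0.7]
opening: 87.8
gripper_force: 0.0
```

```bash
python3 - <<'E'
from meas import *
s=observe();print(s["t"],s["tcp_pos"],s["joint_pos"])
wrench()
c=cam("wrist");k=cv2.cvtColor(c["color"],cv2.COLOR_BGR2HSV)
def show(n,lo,hi):
    m=cv2.inRange(k,lo,hi)
    nn,l,st,ce=cv2.connectedComponentsWithStats(m);print(n,[(st[i].tolist(),ce[i].round(1).tolist()) for i in range(1,nn) if st[i][4]>60])
show("red",(0,150,90),(6,255,255));show("blue",(105,120,60),(128,255,255));show("white",(0,0,205),(180,30,255));show("green",(45,90,40),(80,255,255))
d=np.array([.697,.119,.707])
for n,m in(("red",[527,295.4,139]),("white",[539.6,221,141])):
    m=np.array(m);print(n,[proj(c,m+u*d).round(1).tolist() for u in(50,0,-50,-140)])
np.savez("wc.npz",**{q:c[q] for q in("K","rvec","tvec","color")})
E
```

```text
37.25 [520.40098965 259.23135508 251.22016694] [ 4.02965876e-01  5.01780300e-02  1.22283011e+00  1.17754294e-03
  1.87048416e+00 -1.32161994e+00]
handle [ 403.  -119.5   27. ] [10.1 48. ]
head [ 431.  -276.2   23. ] [69. 74.]
red [([121, 23, 108, 15, 160], [173.3, 29.3]), ([121, 57, 108, 12, 146], [175.5, 61.4]), ([311, 177, 28, 64, 1474], [323.9, 208.9]), ([314, 260, 26, 15, 328], [326.8, 266.9])]
blue [([10, 51, 67, 36, 1125], [43.2, 68.5]), ([225, 239, 17, 21, 277], [233.0, 248.9])]
white [([118, 21, 116, 51, 3676], [177.1, 45.8]), ([0, 76, 10, 14, 92], [4.5, 82.4]), ([75, 187, 72, 73, 2008], [120.5, 217.4]), ([41, 189, 13, 24, 245], [47.0, 199.0]), ([12, 190, 12, 21, 184], [17.6, 199.2]), ([93, 224, 11, 20, 88], [99.6, 235.3]), ([59, 238, 42, 19, 344], [78.3, 249.1]), ([225, 266, 24, 7, 116], [236.5, 269.4]), ([198, 286, 10, 19, 82], [203.6, 295.2])]
green [([243, 97, 21, 113, 608], [257.7, 144.4]), ([304, 97, 26, 67, 632], [313.4, 122.1]), ([368, 101, 50, 146, 2461], [389.6, 170.6]), ([233, 115, 13, 53, 244], [238.4, 143.3]), ([323, 127, 12, 40, 234], [328.2, 143.2]), ([307, 204, 5, 43, 119], [308.7, 226.2]), ([0, 258, 14, 17, 175], [5.2, 266.2])]
red [[327.7, 270.7], [324.1, 217.3], [320.5, 171.4], [314.5, 107.0]]
white [[237.3, 272.8], [240.0, 219.1], [242.9, 172.9], [248.1, 108.0]]
```

```bash
python3 -c "
from goto import *
go([527,295.4,190],189.7);go([527,295.4,120],189.7)"
```

```text
[527, 295.4, 190] [np.float64(-0.0121), np.float64(0.0348), np.float64(0.0618)] [np.float64(0.1), np.float64(-0.1), np.float64(-0.8)]
[527, 295.4, 120] [np.float64(-0.0122), np.float64(0.0347), np.float64(0.1318)] [np.float64(0.1), np.float64(-0.1), np.float64(-0.8)]
```

jog_arm(
  commands=[
    [0.6,-0.012,0.035,0,0,0,-0.8],
    [0.6,-0.012,0.035,0,0,0,-0.8],
    [0.6,-0.012,0.035,0.05,0,0,-0.8],
    [0.6,-0.012,0.035,0.09,0,0,-0.8],
    [0.6,-0.012,0.035,0.12,0,0,-0.8],
    [0.6,-0.012,0.035,0.132,0,0,-0.8],
    [0.6,-0.012,0.035,0.132,0,0,-0.8],
    [0,-0.012,0.035,0.132,0,0,-0.8],
    [0,-0.012,0.035,0.132,0,0,-0.8],
    [0,-0.012,0.035,0.132,0,0,-0.8],
    [0,-0.012,0.035,0.132,0,0,-0.8],
    [0,-0.012,0.035,0.132,0,0,-0.8],
  ],
)

```text
t: 38.85
tcp_pos: [527.5, 295.7, 121.2]
orientation: [0.0, -0.085, 0.996, 0.0]
wrist_force: [-0.0, -3.1, 5.7]
opening: 29.1
gripper_force: 30.0
```

jog_arm(
  commands=[
    [0,0,0,0,0,0,0],
    [0,0,0,-0.03,0,0,0],
    [0,0,0,-0.08,0,0,0],
    [0,0,0,-0.13,0,0,0],
    [0,0,0,-0.18,0,0,0],
    [0,0,0,-0.18,0,0,0],
  ],
)

```text
t: 39.6
tcp_pos: [527.7, 296.9, 305.1]
orientation: [0.003, -0.085, 0.996, 0.002]
wrist_force: [0.2, -0.2, -0.7]
opening: 23.3
gripper_force: 29.9
```

```bash
cat > held.py <<'E'
from meas import *
def held(lo,hi):
    s=observe();T=np.array(s["tcp_pos"]);q=s["orientation"];Rc=R.from_quat([q[1],q[2],q[3],q[0]])
    c=cam("wrist");k=cv2.cvtColor(c["color"],cv2.COLOR_BGR2HSV);m=cv2.inRange(k,lo,hi)
    n,l,st,ce=cv2.connectedComponentsWithStats(m);print("masks",[(st[i].tolist(),ce[i].round(1).tolist()) for i in range(1,n) if st[i][4]>60])
    for a in(35,45,55):
        d=np.array([-np.sin(np.radians(a)),0,-np.cos(np.radians(a))]);g=np.array([0,0,-19.])
        print(a,[proj(c,T+Rc.apply(g+u*d)).round(1).tolist() for u in(45,0,-50,-140)])
    print(s["t"],T.round(1),s["opening"],np.round(s["wrist_force"],1),np.round(s["joint_pos"],2))
E
python3 -c "
from held import *
held((0,150,90),(6,255,255));wrench()
from goto import *
import numpy as np
"
```

```text
masks [([136, 25, 60, 7, 72], [165.6, 27.6]), ([118, 54, 78, 9, 92], [155.6, 57.2]), ([274, 185, 29, 7, 88], [287.9, 187.6]), ([263, 201, 44, 110, 4022], [285.5, 258.9]), ([106, 280, 44, 33, 797], [130.4, 294.7]), ([262, 350, 45, 10, 374], [284.0, 354.6])]
35 [[285.9, 365.4], [285.8, 277.2], [285.7, 200.4], [285.5, 112.1]]
45 [[285.9, 366.9], [285.8, 277.2], [285.7, 191.8], [285.5, 87.2]]
55 [[285.9, 365.6], [285.8, 277.2], [285.7, 184.8], [285.6, 62.7]]
39.6 [527.7 296.9 305.1] 23.27538399168024 [ 0.2 -0.2 -0.7] [ 0.46  0.13  1.04  0.    1.96 -1.29]
handle [ 402.9 -119.5   27. ] [10.4 48. ]
head [ 431.  -276.2   23. ] [69. 74.]
```

```bash
cat > place.py <<'E'
from goto import *
def pl(G,phi,t=-45):
    e=np.array([np.cos(np.radians(phi)),np.sin(np.radians(phi)),0]);a=np.radians(-t)
    go(list((np.array(G)+19*(np.sin(a)*e-np.cos(a)*np.array([0,0,1]))).round(1)),phi+180,t)
E
python3 -c "
from place import *
pl([610,-60,285],-6,-25);pl([658,-221,280],-18);pl([658,-221,153],-18)"
```

```text
[np.float64(618.0), np.float64(-60.8), np.float64(267.8)] [np.float64(-0.0289), np.float64(-0.3676), np.float64(0.031)] [np.float64(3.5), np.float64(-24.9), np.float64(15.5)]
[np.float64(670.8), np.float64(-225.2), np.float64(266.6)] [np.float64(-0.0529), np.float64(-0.5386), np.float64(0.0319)] [np.float64(11.0), np.float64(-44.2), np.float64(26.3)]
[np.float64(670.8), np.float64(-225.2), np.float64(139.6)] [np.float64(-0.0531), np.float64(-0.5387), np.float64(0.1589)] [np.float64(11.0), np.float64(-44.2), np.float64(26.3)]
```

jog_arm(
  commands=[
    [0,-0.005,-0.05,0,0.5,-4,2.5],
    [0,-0.01,-0.1,0,1,-8,5],
    [0,-0.014,-0.16,0,1.5,-13,8],
    [0,-0.018,-0.22,0.005,2,-17,10],
    [0,-0.024,-0.28,0.01,3,-21,13],
    [0,-0.029,-0.34,0.015,4,-25,15.5],
    [0,-0.036,-0.4,0.02,6,-31,19],
    [0,-0.043,-0.45,0.025,8,-37,22],
    [0,-0.05,-0.5,0.03,10,-42,25],
    [0,-0.053,-0.5386,0.032,11,-44.2,26.3],
    [0,-0.053,-0.5386,0.032,11,-44.2,26.3],
    [0,-0.053,-0.5386,0.032,11,-44.2,26.3],
  ],
)

```text
t: 41.2
tcp_pos: [670.1, -225.0, 265.0]
orientation: [0.377, 0.145, 0.913, -0.06]
wrist_force: [0.3, 0.2, -0.1]
opening: 22.9
gripper_force: 30.0
```

```bash
cat > chk.py <<'E'
from place import *
from meas import *
def chk(lo,hi,G,phi,box):
    s=observe();print(s["t"],np.round(s["tcp_pos"],1),np.round(s["wrist_force"],1),s["opening"],np.round(s["joint_pos"],2))
    c=cam("scene");k=cv2.cvtColor(c["color"],cv2.COLOR_BGR2HSV);m=cv2.inRange(k,lo,hi);x0,y0,x1,y1=box
    n,l,st,ce=cv2.connectedComponentsWithStats(m);print([(st[i].tolist(),ce[i].round(1).tolist()) for i in range(1,n) if st[i][4]>12 and x0<ce[i][0]<x1 and y0<ce[i][1]<y1])
    print("pred end,mid,hbot,tip",[proj(c,np.array(G)+[0,0,u]).round(1).tolist() for u in(50,0,-50,-140)])
    pl(G,phi)
E
python3 -c "
from chk import *
chk((0,120,60),(7,255,255),[658,-221,280],-18,(150,80,280,330))
pl([658,-221,153],-18)"
```

```text
41.2 [ 670.1 -225.   265. ] [ 0.3  0.2 -0.1] 22.92789055416842 [-0.4  -0.29  1.69  0.08  0.96 -1.68]
[([197, 144, 24, 6, 107], [208.6, 146.6]), ([195, 151, 27, 15, 261], [208.7, 159.3]), ([173, 166, 5, 16, 51], [175.4, 172.5]), ([243, 171, 7, 15, 62], [245.2, 176.0]), ([199, 186, 11, 22, 142], [203.2, 198.6]), ([198, 189, 25, 51, 425], [210.3, 217.7])]
pred end,mid,hbot,tip [[205.8, 193.2], [208.1, 213.1], [210.2, 231.8], [213.6, 262.7]]
[np.float64(670.8), np.float64(-225.2), np.float64(266.6)] [np.float64(-0.0007), np.float64(-0.0004), np.float64(0.0)] [np.float64(0.0), np.float64(-0.1), np.float64(0.0)]
[np.float64(670.8), np.float64(-225.2), np.float64(139.6)] [np.float64(0.089), np.float64(-0.0003), np.float64(0.0899)] [np.float64(0.0), np.float64(-0.1), np.float64(0.0)]
```

jog_arm(
  commands=[
    [0,0.014,0,0.014,0,0,0],
    [0,0.03,0,0.03,0,0,0],
    [0,0.045,0,0.045,0,0,0],
    [0,0.055,0,0.055,0,0,0],
    [0,0.055,0,0.055,0,0,0],
  ],
)

```text
t: 41.88
tcp_pos: [670.0, -225.0, 186.6]
orientation: [0.377, 0.144, 0.913, -0.06]
wrist_force: [-0.2, 0.1, 0.6]
opening: 22.9
gripper_force: 30.0
```

jog_arm(
  commands=[
    [0,0.012,0,0.012,0,0,0],
    [0,0.024,0,0.024,0,0,0],
    [0,0.031,0,0.031,0,0,0],
    [0,0.034,0,0.034,0,0,0],
    [0,0.034,0,0.034,0,0,0],
  ],
)

```text
t: 42.5
tcp_pos: [673.6, -226.9, 148.8]
orientation: [0.384, 0.144, 0.91, -0.062]
wrist_force: [-3.3, 2.2, 13.2]
opening: 22.4
gripper_force: 30.0
```

```bash
python3 -c "
from chk import *
chk((0,150,100),(6,255,255),[658,-221,153],-18,(190,150,260,330))"
```

```text
42.5 [ 673.6 -226.9  148.8] [-3.3  2.2 13.2] 22.35830478687162 [-0.4  -0.25  1.88  0.09  0.72 -1.7 ]
[([204, 244, 10, 8, 64], [208.1, 247.6]), ([208, 260, 7, 18, 97], [211.4, 267.9])]
pred end,mid,hbot,tip [[211.2, 241.4], [213.2, 258.4], [215.0, 274.4], [218.0, 301.2]]
[np.float64(670.8), np.float64(-225.2), np.float64(139.6)] [np.float64(0.0088), np.float64(0.0007), np.float64(0.0042)] [np.float64(-0.1), np.float64(0.8), np.float64(0.0)]
```

jog_arm(
  commands=[
    [0,-0.006,0,-0.006,0,0,0],
    [0,-0.006,0,-0.006,0,0,0],
    [0.5,-0.006,0,-0.006,0,0,0],
    [0.6,-0.006,0,-0.006,0,0,0],
    [0.6,-0.006,0,-0.006,0,0,0],
    [0.6,-0.006,0,-0.006,0,0,0],
    [0.6,-0.006,0,-0.03,0,0,0],
    [0.6,-0.006,0,-0.08,0,0,0],
    [0.6,-0.006,0,-0.13,0,0,0],
    [0.6,-0.006,0,-0.16,0,0,0],
    [0.6,-0.006,0,-0.16,0,0,0],
  ],
)

```text
t: 43.92
tcp_pos: [567.1, -192.2, 262.8]
orientation: [0.381, 0.144, 0.911, -0.061]
wrist_force: [-0.0, -0.8, 0.1]
opening: 52.7
gripper_force: 0.0
```

```bash
python3 -c "
from chk import *
chk((0,150,80),(6,255,255),[658,-221,149],-18,(190,150,260,330))
wrench()
go([539.6,221,230],189.7);go([539.6,221,120],189.7)
c=cam('scene');print(c['color'][282:290,304:312].tolist())"
```

```text
43.925 [ 567.1 -192.2  262.8] [-0.  -0.8  0.1] 52.71962107299979 [-0.43 -0.62  1.93  0.1   1.04 -1.7 ]
[([205, 242, 10, 9, 64], [209.9, 246.4]), ([207, 257, 11, 21, 190], [211.9, 266.9])]
pred end,mid,hbot,tip [[211.4, 242.8], [213.3, 259.7], [215.1, 275.7], [218.1, 302.3]]
[np.float64(670.8), np.float64(-225.2), np.float64(135.6)] [np.float64(0.0117), np.float64(0.0009), np.float64(0.1648)] [np.float64(-0.1), np.float64(0.2), np.float64(0.0)]
handle [393.5 -80.6  27. ] [ 9.4 17.1]
head [ 431.  -276.2   23. ] [69. 74.]
[539.6, 221, 230] [np.float64(0.1285), np.float64(0.3844), np.float64(-0.0894)] [np.float64(-10.9), np.float64(44.1), np.float64(-26.3)]
[539.6, 221, 120] [np.float64(0.2063), np.float64(0.3845), np.float64(-0.0117)] [np.float64(-10.9), np.float64(44.1), np.float64(-26.3)]
[[[79, 158, 216], [67, 134, 184], [53, 104, 144], [50, 98, 133], [55, 109, 148], [71, 141, 193], [77, 155, 212], [73, 146, 200]], [[80, 160, 219], [77, 152, 209], [70, 139, 190], [53, 105, 145], [55, 108, 151], [69, 137, 188], [70, 139, 191], [63, 127, 173]], [[79, 158, 216], [76, 152, 208], [74, 146, 201], [56, 108, 167], [52, 98, 164], [58, 113, 163], [55, 108, 149], [48, 95, 129]], [[64, 128, 175], [61, 122, 168], [59, 113, 165], [51, 84, 177], [45, 70, 177], [51, 82, 153], [58, 88, 120], [52, 81, 104]], [[49, 95, 130], [49, 94, 129], [57, 90, 131], [81, 93, 173], [83, 89, 176], [103, 113, 170], [116, 125, 143], [77, 86, 94]], [[51, 78, 99], [53, 77, 96], [71, 86, 106], [127, 135, 165], [165, 173, 201], [181, 190, 213], [182, 191, 202], [107, 111, 115]], [[56, 63, 67], [57, 60, 62], [73, 76, 80], [122, 127, 136], [176, 184, 196], [208, 219, 227], [208, 218, 225], [142, 147, 153]], [[66, 66, 64], [66, 67, 64], [72, 74, 75], [95, 100, 104], [135, 142, 149], [192, 202, 212], [191, 200, 211], [161, 167, 175]]]
```

The red driver stands in cup 2, and the pointer at (307.5,285) projects to about 9°, at the block. White driver next.

```bash
python3 -c "
from goto import *
go([532.6,220,240],189.7);go([532.6,220,116],189.7)"
```

```text
[532.6, 220, 240] [np.float64(0.1253), np.float64(0.3812), np.float64(-0.1015)] [np.float64(-10.9), np.float64(44.0), np.float64(-26.3)]
[532.6, 220, 116] [np.float64(0.2128), np.float64(0.3813), np.float64(-0.0137)] [np.float64(-10.9), np.float64(44.0), np.float64(-26.3)]
```

jog_arm(
  commands=[
    [0.6,0,0.05,-0.04,-2,7,-4],
    [0.6,0.03,0.11,-0.06,-4,14,-8],
    [0.6,0.05,0.17,-0.08,-5,21,-13],
    [0.6,0.07,0.23,-0.1,-7,28,-17],
    [0.6,0.09,0.29,-0.1,-8,35,-21],
    [0.6,0.11,0.34,-0.1,-10,41,-24],
    [0.6,0.125,0.381,-0.1015,-10.9,44,-26.3],
    [0.6,0.125,0.381,-0.1015,-10.9,44,-26.3],
    [0.6,0.125,0.381,-0.1015,-10.9,44,-26.3],
  ],
)

```text
t: 45.2
tcp_pos: [532.8, 219.5, 239.8]
orientation: [-0.0, -0.085, 0.996, -0.001]
wrist_force: [0.2, 0.1, 0.3]
opening: 52.7
gripper_force: 0.0
```

```bash
python3 - <<'E'
from meas import *
from goto import go
s=observe();print(s["t"],np.round(s["tcp_pos"],1))
wrench()
c=cam("wrist");k=cv2.cvtColor(c["color"],cv2.COLOR_BGR2HSV);m=cv2.inRange(k,(105,100,50),(128,255,255))
n,l,st,ce=cv2.connectedComponentsWithStats(m);print([(st[i].tolist(),ce[i].round(1).tolist()) for i in range(1,n) if st[i][4]>40])
d=np.array([.697,.119,.707]);M=np.array([539.6,221,141]);print([proj(c,M+u*d).round(1).tolist() for u in(50,30,0,-50,-140)])
go([532.6,220,116],189.7)
E
```

```text
45.2 [532.8 219.5 239.8]
handle [ 403.3 -119.4   27. ] [10.4 48. ]
head [ 431.  -276.2   23. ] [69. 74.]
[([24, 37, 74, 37, 1322], [61.4, 54.6]), ([277, 165, 20, 8, 111], [286.6, 168.0]), ([273, 237, 23, 22, 400], [283.7, 246.9])]
[[286.8, 272.5], [286.8, 249.0], [286.7, 216.1], [286.7, 168.0], [286.5, 101.4]]
[532.6, 220, 116] [np.float64(0.0004), np.float64(0.0015), np.float64(0.1258)] [np.float64(-0.1), np.float64(0.2), np.float64(-0.0)]
```

jog_arm(
  commands=[
    [0.6,0,0,0.05,0,0,0],
    [0.6,0,0,0.09,0,0,0],
    [0.6,0,0,0.115,0,0,0],
    [0.6,0,0,0.125,0,0,0],
    [0.6,0,0,0.125,0,0,0],
    [0,0,0,0.125,0,0,0],
    [0,0,0,0.125,0,0,0],
    [0,0,0,0.125,0,0,0],
    [0,0,0,0.125,0,0,0],
    [0,0,0,0.125,0,0,0],
    [0,0,0,0.125,0,0,0],
  ],
)

```text
t: 46.68
tcp_pos: [533.3, 220.6, 117.8]
orientation: [0.002, -0.085, 0.996, 0.0]
wrist_force: [-0.2, 5.1, 5.0]
opening: 28.7
gripper_force: 30.1
```

jog_arm(
  commands=[
    [0,0,0,0,0,0,0],
    [0,0,0,-0.03,0,0,0],
    [0,0,0,-0.08,0,0,0],
    [0,0,0,-0.13,0,0,0],
    [0,0,0,-0.19,0,0,0],
    [0,0,0,-0.19,0,0,0],
  ],
)

```text
t: 47.42
tcp_pos: [533.5, 219.4, 312.4]
orientation: [0.005, -0.084, 0.996, -0.0]
wrist_force: [0.9, -0.0, -0.9]
opening: 23.1
gripper_force: 29.9
```

```bash
python3 -c "
from held import *
held((105,100,50),(128,255,255))
from place import *
pl([635.6,-72.6,285],-6.5);pl([635.6,-72.6,160],-6.5)"
```

```text
masks [([52, 42, 69, 32, 1086], [86.7, 57.5]), ([260, 350, 47, 11, 440], [283.9, 354.3])]
35 [[285.9, 365.4], [285.8, 277.2], [285.7, 200.4], [285.5, 112.1]]
45 [[285.9, 366.9], [285.8, 277.2], [285.7, 191.8], [285.5, 87.2]]
55 [[285.8, 365.6], [285.8, 277.2], [285.7, 184.8], [285.5, 62.7]]
47.425 [533.5 219.4 312.4] 23.06652373466169 [ 0.9 -0.  -0.9] [ 0.33  0.06  1.11 -0.    1.97 -1.41]
[np.float64(648.9), np.float64(-74.1), np.float64(271.6)] [np.float64(-0.0645), np.float64(-0.3087), np.float64(0.0381)] [np.float64(6.3), np.float64(-44.4), np.float64(15.4)]
[np.float64(648.9), np.float64(-74.1), np.float64(146.6)] [np.float64(-0.0638), np.float64(-0.3085), np.float64(0.1631)] [np.float64(6.3), np.float64(-44.4), np.float64(15.4)]
```

jog_arm(
  commands=[
    [0,-0.008,-0.05,0,0.5,-7,2.5],
    [0,-0.016,-0.1,0,1.5,-14,5],
    [0,-0.026,-0.15,0.005,2.5,-21,7.5],
    [0,-0.038,-0.2,0.015,3.5,-28,10],
    [0,-0.05,-0.25,0.025,5,-36,12.5],
    [0,-0.0645,-0.3087,0.038,6.3,-44.4,15.4],
    [0,-0.0645,-0.3087,0.038,6.3,-44.4,15.4],
    [0,-0.0645,-0.3087,0.038,6.3,-44.4,15.4],
    [0,-0.0645,-0.3087,0.038,6.3,-44.4,15.4],
  ],
)

```text
t: 48.6
tcp_pos: [648.8, -72.4, 270.7]
orientation: [0.381, 0.051, 0.923, -0.022]
wrist_force: [-0.4, 0.0, -0.7]
opening: 22.8
gripper_force: 29.9
```

```bash
python3 -c "
from chk import *
chk((100,80,40),(130,255,255),[635.6,-72.6,285],-6.5,(220,100,330,330))
pl([635.6,-72.6,160],-6.5)"
```

```text
48.6 [648.8 -72.4 270.7] [-0.4  0.  -0.7] 22.84026914152602 [-0.19 -0.45  1.8   0.07  1.01 -1.67]
[([269, 190, 10, 8, 67], [273.6, 193.6]), ([270, 220, 10, 4, 24], [274.1, 222.0]), ([225, 231, 40, 17, 409], [244.6, 238.8]), ([241, 296, 50, 53, 1690], [259.8, 321.8])]
pred end,mid,hbot,tip [[272.3, 180.4], [272.5, 199.8], [272.6, 218.0], [272.9, 248.3]]
[np.float64(648.9), np.float64(-74.1), np.float64(271.6)] [np.float64(-0.0006), np.float64(-0.0019), np.float64(-0.0003)] [np.float64(0.1), np.float64(-0.1), np.float64(0.1)]
[np.float64(648.9), np.float64(-74.1), np.float64(146.6)] [np.float64(0.0876), np.float64(-0.0018), np.float64(0.0882)] [np.float64(0.1), np.float64(-0.1), np.float64(0.1)]
```

jog_arm(
  commands=[
    [0,0.014,-0.001,0.014,0,0,0],
    [0,0.03,-0.001,0.03,0,0,0],
    [0,0.045,-0.001,0.045,0,0,0],
    [0,0.06,-0.001,0.06,0,0,0],
    [0,0.06,-0.001,0.06,0,0,0],
  ],
)

```text
t: 49.28
tcp_pos: [646.8, -73.7, 179.9]
orientation: [0.378, 0.052, 0.924, -0.021]
wrist_force: [0.1, 0.4, -0.5]
opening: 23.0
gripper_force: 29.9
```

jog_arm(
  commands=[
    [0,0.01,0,0.01,0,0,0],
    [0,0.018,0,0.018,0,0,0],
    [0,0.024,0,0.024,0,0,0],
    [0,0.024,0,0.024,0,0,0],
  ],
)

```text
t: 49.78
tcp_pos: [647.5, -74.5, 149.0]
orientation: [0.38, 0.052, 0.923, -0.022]
wrist_force: [-0.6, -0.0, -0.8]
opening: 23.2
gripper_force: 29.9
```

```bash
python3 -c "
from chk import *
chk((100,80,40),(130,255,255),[635.6,-72.6,163],-6.5,(220,100,330,290))"
```

```text
49.775 [647.5 -74.5 149. ] [-0.6 -0.  -0.8] 23.1965537033839 [-0.2  -0.42  2.    0.08  0.79 -1.69]
[([225, 231, 39, 17, 401], [244.3, 238.8]), ([268, 235, 10, 7, 54], [273.0, 238.1]), ([269, 261, 10, 4, 22], [273.8, 262.8])]
pred end,mid,hbot,tip [[272.7, 225.7], [272.8, 242.5], [273.0, 258.4], [273.2, 284.9]]
[np.float64(648.9), np.float64(-74.1), np.float64(149.6)] [np.float64(-0.0004), np.float64(0.0006), np.float64(0.0011)] [np.float64(-0.0), np.float64(-0.2), np.float64(0.0)]
```

Near the floor and vertical. Release and retract.

jog_arm(
  commands=[
    [0.4,0,0,0,0,0,0],
    [0.6,0,0,0,0,0,0],
    [0.6,0,0,0,0,0,0],
    [0.6,0,0,0,0,0,0],
    [0.6,0,0,-0.03,0,0,0],
    [0.6,0,0,-0.08,0,0,0],
    [0.6,0,0,-0.13,0,0,0],
    [0.6,-0.03,0,-0.18,0,10,0],
    [0.6,-0.06,0.05,-0.2,0,20,0],
    [0.6,-0.06,0.1,-0.2,0,30,0],
    [0.6,-0.06,0.15,-0.2,0,30,0],
    [0.6,-0.06,0.15,-0.2,0,30,0],
  ],
)

```text
t: 51.32
tcp_pos: [567.8, 89.0, 332.9]
orientation: [0.127, 0.054, 0.99, -0.007]
wrist_force: [-0.2, -0.8, -0.0]
opening: 52.6
gripper_force: 0.0
```

```bash
python3 - <<'E'
from chk import *
chk((100,80,40),(130,255,255),[635.6,-72.6,149],-6.5,(180,180,330,290))
c=cam("scene");k=cv2.cvtColor(c["color"],cv2.COLOR_BGR2HSV);m=cv2.inRange(k,(0,150,80),(6,255,255))
n,l,st,ce=cv2.connectedComponentsWithStats(m);print("red",[(st[i].tolist(),ce[i].round(1).tolist()) for i in range(1,n) if st[i][4]>12])
print("mat/head samples")
t=cam("top");k=cv2.cvtColor(t["color"],cv2.COLOR_BGR2HSV)
m=cv2.inRange(k,(0,0,150),(180,60,255));m[:200]=0;m[255:]=0;m[:,:330]=0;m[:,:340]=0;m[:,400:]=0
n,l,st,ce=cv2.connectedComponentsWithStats(m);print("bright top",[(st[i].tolist(),ce[i].round(1).tolist(),onz(t,ce[i],23).round(1).tolist()) for i in range(1,n) if st[i][4]>30])
b=blob(t,(100,110,50),(130,255,255),(250,170,430,290));r=cv2.minAreaRect(b);print("handle",onz(t,r[0],27).round(1),r[1])
k=cv2.cvtColor(c["color"],cv2.COLOR_BGR2HSV);b=blob(c,(100,120,60),(130,255,255),(180,200,290,270));r=cv2.minAreaRect(b);print("scene handle",r,onz(c,r[0],20).round(1))
m=cv2.inRange(k,(0,0,120),(180,60,255));m[:225]=0;m[270:]=0;m[:,:175]=0;m[:,235:]=0
n,l,st,ce=cv2.connectedComponentsWithStats(m);print("scene bright",[(st[i].tolist(),ce[i].round(1).tolist(),onz(c,ce[i],23).round(1).tolist()) for i in range(1,n) if st[i][4]>30])
E
```

```text
51.325 [567.8  89.  332.9] [-0.2 -0.8 -0. ] 52.64034125154989 [ 0.13 -0.16  1.3  -0.06  1.75 -1.35]
[([225, 230, 40, 18, 422], [245.0, 238.7]), ([268, 235, 10, 8, 55], [272.9, 238.8]), ([269, 262, 10, 4, 21], [274.0, 263.9])]
pred end,mid,hbot,tip [[272.7, 230.5], [272.9, 247.0], [273.0, 262.7], [273.2, 288.8]]
[np.float64(648.9), np.float64(-74.1), np.float64(135.6)] [np.float64(-0.045), np.float64(-0.1511), np.float64(0.2168)] [np.float64(0.1), np.float64(-30.2), np.float64(0.2)]
red [([353, 197, 12, 9, 44], [358.0, 200.8]), ([205, 242, 10, 9, 60], [209.9, 246.5]), ([206, 257, 12, 21, 191], [211.8, 266.8]), ([333, 298, 29, 29, 547], [346.2, 313.9])]
mat/head samples
bright top [([346, 208, 45, 29, 730], [372.6, 223.0], [434.8, -252.0, 23.0])]
handle [ 403.2 -119.5   27. ] (10.59306812286377, 48.49907684326172)
scene handle ((244.99114990234375, 238.6611328125), (10.150245666503906, 39.13828659057617), 77.19573211669922) [ 407.4 -120.8   20. ]
scene bright [([175, 225, 60, 31, 1056], [199.5, 235.5], [367.3, -260.0, 23.0]), ([213, 240, 14, 6, 55], [220.0, 242.6], [417.9, -199.2, 23.0]), ([175, 254, 4, 16, 41], [176.0, 263.3], [494.4, -329.2, 23.0]), ([220, 264, 15, 6, 62], [228.8, 266.9], [538.6, -182.4, 23.0])]
```

```bash
python3 - <<'E'
from rows import *
c=cam("scene");im=c["color"].astype(float);w=np.clip(im[...,2]-1.35*im[...,1]-20,0,None)*(im[...,1]<115)
w=w[276:294,298:324]
# brass has R-G ~60,G-B ~65 ; red pointer has small G-B
gb=(im[...,1]-im[...,0])[276:294,298:324];w[gb>40]=0
y,x=np.mgrid[276:294,298:324];print(w.sum(),(w*x).sum()/w.sum(),(w*y).sum()/w.sum())
for a in(-5,2,9,20,30):print(a,proj(c,[*(N+[43*np.cos(np.radians(a)),43*np.sin(np.radians(a))]),36]).round(1))
print("block centre dir 8.7")
E
```

```text
198.29999999999995 307.74583963691384 285.3308119011599
-5 [303.9 285.5]
2 [305.8 285.3]
9 [307.7 284.9]
20 [310.5 283.9]
30 [312.6 282.8]
block centre dir 8.7
```

The pointer is at about 9°, right at the block, so the nut is tight. Both drivers stand in their cups and the wrench lies on its mat. Handing in.

```bash
python3 -c "
from workcell import *
print(close_job())"
```

```text
the job is handed in; nothing more can be done
None
```

Job handed in at about 51 s: by my last camera measurements the nut is at its stop, the red driver stands in cup 2 and the white in cup 0 (no yellow was in the rack), and the wrench lies flat on its mat; it canted on the stud at first lift-off, taking about 40 N before I regripped it.

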